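# Clear the drying stack and hang the new tool hangers

### The arm

A 6-joint arm with a two-finger parallel gripper is mounted at the origin on the work surface. World frame = base frame: x ahead of the robot, y to its left, z up, the work surface at z = 0. Lengths are in m, angles in rad, forces in N, time in s.
With the tool pointing down it reaches from about 0.325 to 0.9 m from the base axis. Payload 6.1 kg.
Tool frame: the origin (TCP) lies midway between the tips of the shut fingers; the grasp point (between the pads) lies manip.grip_point_offset behind it (manip.grip_point_offset is the distance from the TCP to the grasp point, in m); z points along the fingers, y is the line along which they close (so a half turn about z gives the same grasp; the last joint's range is limited). The gripper opens to 85 mm and grips with 20 to 120 N. Pads are 22 mm wide; open, the fingers measure 114 mm over their backs; the gripper's body (76 mm by 85 mm) begins 54 mm behind the grasp point. The pads swing forward as they close: fully open they stand 13 mm farther back than shut.
Start: joints at [1.114, 0.22, 1.526, -0, 1.395, -0.126], TCP at [0.203, 0.591, 0.231] pointing down, gripper open.
Joint ranges: [-2.98, 2.98], [-0.91, 2.08], [0.09, 2.57], [-1.24, 4.39], [0.2, 2.65], [-2.68, 2.68]. Speed limits (rad/s): [2.57, 2.57, 3.01, 3.14, 3.14, 3.14].

### API

Orientations are given as a unit quaternion [x, y, z, w].
In Python, from rig import manip gives the robot as it stands.
- The arm moves only by the tool drive_tool, never from a script. Its argument "moves" is one flat list of numbers, 4 for each row, row after row: the shift along the tool's x, y, z in m, then the turn about the tool's z in rad. In form: [tx, ty, tz, turn, tx, ty, tz, turn, ...]. A call has 1 to 20 rows; each row is the pose to reach, as a shift and turn from the pose commanded when the call began, along the tool's axes at that moment; what a row does not reach only later rows make up. A row lasts 1/8 s, in which the tool goes at most 62.5 mm and 10.7 degrees, less where a joint would pass 70% of its speed; a pose out of reach is approached as far as the arm can. A call with a gripper value outside its range is refused whole. "fingers" is the opening, from 0 (shut) to 1 (fully open), set as the call begins (left out, the last holds). The fingers move at their own pace and stop on an object; "force" is the grip in N (left out, the last holds). Time passes only in rows, so rows that repeat a pose let the fingers close. It gives the time, the measured TCP pose, the force, the opening and the grip force at its end, in the units of the state.
- manip.observe(): the state, without advancing time (a new reading comes with each control period).
- manip.snapshot(name): name is "scene" or "top" or "wrist"; returns a dict with "color" (480x640x3 uint8, red, green, blue), "fx", "fy", "cx", "cy" (pixels), "xyz" and "rotation" of the camera in the world. Camera axes: x right, y down, z forward; pixel columns grow to the right and rows downward; lengths in m; the calibration is good to about 2 mm. A picture is of the moment at which its call begins. There is no depth.
- manip.hand_in(): hands the job in; it is judged then, once.
Trained networks look in the newest picture that a camera, given by its name, has taken for a name from the list of things; names that differ only in an ending like _2 or _b are one class to them, and where a whole thing is asked for, a point or a joint stands for the part that bears it (a point fixed in the world has none). Each returns a list of dicts, best first, with "score" (0 to 1); they miss things now and then, are a little off and sometimes report something else, mostly with a low value. They report only what shows in the picture. A call takes as long as a camera call. They do not tell look-alikes from the thing itself.
- manip.search_frame(camera, label): "extent" ([left, top, right, bottom] in pixels, round what is visible of it).
The state is a dict: "t": time; "qpos": joint angles; "joint_vel": joint speeds; "effort": joint torques, N m; "tool_pos": TCP position; "orientation": TCP orientation; "wrist_force": force on the tool from outside, world axes, zero at the start; "moment": the same for the moment, N m; "grip_width": finger opening in m; "grasp_force": force on a finger pad.
Only numpy, scipy, OpenCV 4.12 (cv2) and the standard library are available. Lean on these libraries where they do the work, as an engineer would, in place of code of your own. Each camera call takes 0.05 s, during which the arm holds its last target. There are 200 camera calls.

### The job

The newly coated hangers on the stack of drying boards are dry: hang every one of them on a stud of its own on the sloping tool stand, the big end of its keyhole over the stud head and the hanger then slid down the slope until the stud is at the end of the slot. Put all three emptied drying boards in the shallow tray, feet down, in one neat pile in the middle of the tray and square with it. Leave the other things on the bench where they are.

Things in the scene. Friction and masses are not known exactly. Their poses are not given: they have to be found in the camera images.
- tray: Shallow aluminium tray fixed to the bench, 180 x 310 mm outside with a 15 mm high lip, 4 mm walls and a 4 mm floor; it takes the pile of empty boards. Origin: centre of its underside, on the bench; y runs along its 310 mm length, z up.
- tray_floor (a point): Centre of the tray's floor, on its upper face (4 mm above the bench).
- stand: Plywood tool stand fixed to the bench; its panel, 340 mm wide and 150 mm up the slope, rises away from the robot at 30 degrees to level. In the stand's axes up the slope is (cos 30, 0, sin 30), the panel's normal (-sin 30, 0, cos 30). Origin: centre of its underside; the panel's upper face is 75 mm above it at the middle. Five studs in a row along y, 22 mm up-slope of the panel's middle.
- stud0 (a point): Foot of stud 0 (studs 0 to 4 run from the stand's +y end to its -y end, 70 mm apart), on the panel's upper face; axes as stand, not tilted. The steel stud stands square to the panel: neck 6 mm across and 8 mm long, then a flat round head 16 mm across and 4 mm thick.
- stud1 (a point): Foot of stud 1 (studs 0 to 4 run from the stand's +y end to its -y end, 70 mm apart), on the panel's upper face; axes as stand, not tilted. The steel stud stands square to the panel: neck 6 mm across and 8 mm long, then a flat round head 16 mm across and 4 mm thick.
- stud2 (a point): Foot of stud 2 (studs 0 to 4 run from the stand's +y end to its -y end, 70 mm apart), on the panel's upper face; axes as stand, not tilted. The steel stud stands square to the panel: neck 6 mm across and 8 mm long, then a flat round head 16 mm across and 4 mm thick.
- stud3 (a point): Foot of stud 3 (studs 0 to 4 run from the stand's +y end to its -y end, 70 mm apart), on the panel's upper face; axes as stand, not tilted. The steel stud stands square to the panel: neck 6 mm across and 8 mm long, then a flat round head 16 mm across and 4 mm thick.
- stud4 (a point): Foot of stud 4 (studs 0 to 4 run from the stand's +y end to its -y end, 70 mm apart), on the panel's upper face; axes as stand, not tilted. The steel stud stands square to the panel: neck 6 mm across and 8 mm long, then a flat round head 16 mm across and 4 mm thick.
- board0: Lowest plywood drying board of the stack, 140 (x) x 270 (y) mm, 0.3 kg. Sheet 9 mm thick, top 64 mm above the origin, on two foot rails 18 mm thick along x, centred at y = +-117 mm. Two hand slots in the middle, each 32 (x) x 64 (y) mm, leave between them a grip bar 30 mm wide (x), 64 mm long. Boards stack 64 mm apart. Origin: centre, level with the rails' feet; z up.
- board1: Middle plywood drying board of the stack, 140 (x) x 270 (y) mm, 0.3 kg. Sheet 9 mm thick, top 64 mm above the origin, on two foot rails 18 mm thick along x, centred at y = +-117 mm. Two hand slots in the middle, each 32 (x) x 64 (y) mm, leave between them a grip bar 30 mm wide (x), 64 mm long. Boards stack 64 mm apart. Origin: centre, level with the rails' feet; z up.
- board2: Upper plywood drying board of the stack, 140 (x) x 270 (y) mm, 0.3 kg. Sheet 9 mm thick, top 64 mm above the origin, on two foot rails 18 mm thick along x, centred at y = +-117 mm. Two hand slots in the middle, each 32 (x) x 64 (y) mm, leave between them a grip bar 30 mm wide (x), 64 mm long. Boards stack 64 mm apart. Origin: centre, level with the rails' feet; z up.
- hanger0: Steel hanger, 0.2 kg, may be absent; starts face up on board0's -y half. Plate 5 mm thick, 46 mm wide (y), x -47 to 45 mm. Keyhole: big end 22 mm across, centred at the origin (plate's underside); 10 mm slot along +x, ending at x = 28 mm. Prong for holding: 12 (y) x 26 (x) x 40 mm high, centred at x = -30 mm, on the +z face; nib at its top to x = -3 mm. Hangs with +x up-slope.
- hanger1: Steel hanger, 0.2 kg, may be absent; starts face up on board0's +y half. Plate 5 mm thick, 46 mm wide (y), x -47 to 45 mm. Keyhole: big end 22 mm across, centred at the origin (plate's underside); 10 mm slot along +x, ending at x = 28 mm. Prong for holding: 12 (y) x 26 (x) x 40 mm high, centred at x = -30 mm, on the +z face; nib at its top to x = -3 mm. Hangs with +x up-slope.
- hanger2: Steel hanger, 0.2 kg, may be absent; starts face up on board1's -y half. Plate 5 mm thick, 46 mm wide (y), x -47 to 45 mm. Keyhole: big end 22 mm across, centred at the origin (plate's underside); 10 mm slot along +x, ending at x = 28 mm. Prong for holding: 12 (y) x 26 (x) x 40 mm high, centred at x = -30 mm, on the +z face; nib at its top to x = -3 mm. Hangs with +x up-slope.
- hanger3: Steel hanger, 0.2 kg, may be absent; starts face up on board1's +y half. Plate 5 mm thick, 46 mm wide (y), x -47 to 45 mm. Keyhole: big end 22 mm across, centred at the origin (plate's underside); 10 mm slot along +x, ending at x = 28 mm. Prong for holding: 12 (y) x 26 (x) x 40 mm high, centred at x = -30 mm, on the +z face; nib at its top to x = -3 mm. Hangs with +x up-slope.
- hanger4: Steel hanger, 0.2 kg, may be absent; starts face up on board2's -y half. Plate 5 mm thick, 46 mm wide (y), x -47 to 45 mm. Keyhole: big end 22 mm across, centred at the origin (plate's underside); 10 mm slot along +x, ending at x = 28 mm. Prong for holding: 12 (y) x 26 (x) x 40 mm high, centred at x = -30 mm, on the +z face; nib at its top to x = -3 mm. Hangs with +x up-slope.
- hanger5: Steel hanger, 0.2 kg, may be absent; starts face up on board2's +y half. Plate 5 mm thick, 46 mm wide (y), x -47 to 45 mm. Keyhole: big end 22 mm across, centred at the origin (plate's underside); 10 mm slot along +x, ending at x = 28 mm. Prong for holding: 12 (y) x 26 (x) x 40 mm high, centred at x = -30 mm, on the +z face; nib at its top to x = -3 mm. Hangs with +x up-slope.
- pad_tin: Flat round tin, 72 mm across, 30 mm high; not part of the job, leave it where it is. Origin at its underside.
- mouthpiece: Black mouthpiece standing upright, 27 mm across, 85 mm high; not part of the job, leave it where it is. Origin at its underside.
- key_oil: Small oil bottle, 34 mm across, 90 mm high; not part of the job, leave it where it is. Origin at its underside.
- screwdriver: Screwdriver, 170 mm, lying; not part of the job, leave it where it is. Origin at its underside.
- mallet: Hammer, 220 mm, lying; not part of the job, leave it where it is. Origin at its underside.
There are look-alikes about, which are no part of the job. Leave any blue, pink or purple look-alike of the hanger4 alone.

How it is judged:
By the outcome, as a careful person would: the job done as asked, in the order asked, and still so for the second after the job is handed in, with the robot touching nothing.
Of hanger0, hanger1, hanger2, hanger3, hanger4, hanger5 only 3 to 5 are there at a start; the rules pass over those that are not, and their reading is None.
At some moment in a run one of hanger0, hanger1, hanger2, hanger3, hanger4, hanger5, board0, board1, board2 may be knocked a few centimetres aside while the robot is not near it.
Once in a run the grip may slacken for a moment while it holds something.
It also fails if it takes over 208 s, if anything falls off the work surface, if the arm or the gripper's body presses on something with over 40 N, if the wrist force passes 120 N, or if a joint passes its speed limit or range.

## Working session

There is one attempt and no reset: what is moved stays moved. The work goes in short steps, Python scripts to look and compute and a tool call to move; the robot and the scene stay as the last step left them, time stands still between calls to the robot, and variables do not carry over. Pictures are saved under pics/ and viewed, at most 16 in all, crops included, and the job is handed in when it is done.

Besides the shell and the picture viewer there is one more tool, called after "Request:" as name(argument=value, ...) on one line, values as JSON. drive_tool: Moves the arm, as the interface text tells. Its arguments: {"type":"object","properties":{"moves":{"type":"array"},"fingers":{"type":"number"},"force":{"type":"number"}},"required":["moves"]}

```bash
mkdir -p pics; ls
python3 - <<'E'
from rig import manip
import cv2,numpy as np
print(manip.observe(), manip.grip_point_offset)
for c in ["scene","top"]:
    s=manip.snapshot(c); cv2.imwrite(f"pics/{c}0.png",s["color"][:,:,::-1])
    print(c,{k:np.round(v,4).tolist() for k,v in s.items() if k!="color"})
    for l in ["hanger4","board2","stand","tray"]:
        for d in manip.search_frame(c,l): print(l,np.round(d["extent"]),round(d["score"],2))
E
```

```text
pics
{'t': 0.0, 'qpos': array([ 1.11391354e+00,  2.21229935e-01,  1.52760134e+00, -1.90826193e-05,
        1.39465199e+00, -1.26121441e-01]), 'joint_vel': array([ 2.76493861e-04, -4.97971631e-04,  1.49597528e-03,  1.00647022e-05,
        8.64803542e-04,  1.21480338e-03]), 'effort': array([-7.50040581e-04, -4.96916485e+01, -3.89386439e+01, -3.40559673e-04,
        1.14250081e-02,  9.09361120e-06]), 'tool_pos': array([0.20273912, 0.59058522, 0.23020203]), 'orientation': array([ 1.64626090e-01,  9.86355594e-01, -9.08125442e-04, -2.62676731e-04]), 'wrist_force': array([ 0.56700787,  0.21266398, -0.26960709]), 'moment': array([-0.05500467, -0.03244123,  0.01966522]), 'grasp_force': 0.0, 'grip_width': 0.08551612847953756} 0.0187
scene {'fx': 572.0618, 'fy': 572.0618, 'cx': 312.6061, 'cy': 241.5712, 'xyz': [1.171, 0.8543, 0.8569], 'rotation': [0.3156, 0.8254, -0.4376, -0.1658]}
hanger4 [354. 227. 403. 263.] 0.83
hanger4 [405. 400. 441. 463.] 0.79
hanger4 [411. 257. 461. 301.] 0.74
hanger4 [404. 309. 422. 329.] 0.71
hanger4 [157. 255. 300. 367.] 0.68
hanger4 [496. 328. 548. 353.] 0.67
hanger4 [351. 268. 396. 295.] 0.58
board2 [330. 227. 485. 346.] 0.77
board2 [336. 277. 479. 369.] 0.58
board2 [301. 345. 314. 381.] 0.45
board2 [115. 218. 204. 258.] 0.43
stand [154. 255. 302. 366.] 0.63
tray [182. 186. 300. 261.] 0.96
tray [304. 251. 334. 276.] 0.28
top {'fx': 565.5837, 'fy': 565.5837, 'cx': 325.5511, 'cy': 236.9129, 'xyz': [0.3112, 0.0451, 1.7795], 'rotation': [-0.7053, 0.7068, -0.0382, 0.038]}
hanger4 [235. 294. 254. 323.] 0.93
hanger4 [246. 234. 263. 266.] 0.87
hanger4 [163. 298. 198. 328.] 0.79
hanger4 [168. 195. 198. 222.] 0.68
hanger4 [199. 233. 214. 267.] 0.63
hanger4 [342. 233. 350. 243.] 0.53
board2 [188. 229. 281. 277.] 0.97
board2 [184. 223. 281. 276.] 0.72
board2 [280. 156. 395. 210.] 0.36
stand [281. 154. 396. 208.] 0.8
tray [380. 232. 484. 290.] 0.62
```

View pics/scene0.png

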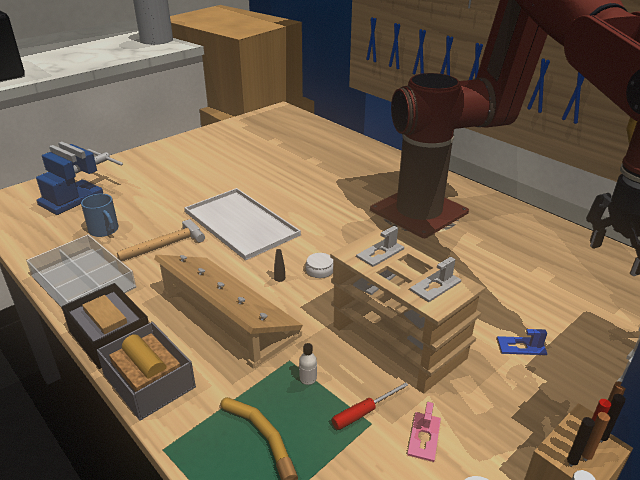

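View pics/top0.png

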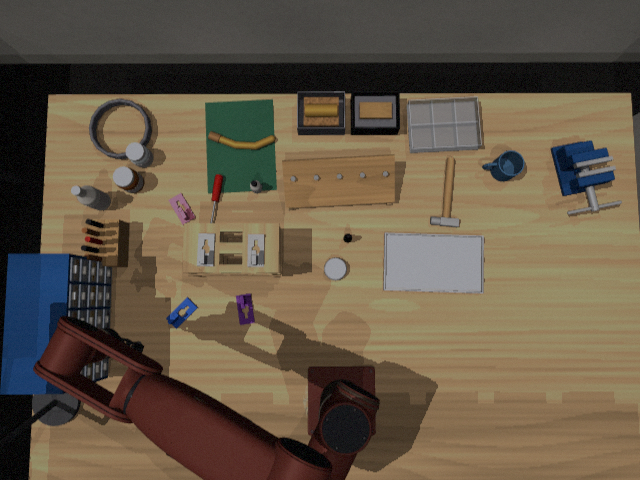

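```bash
cat > h.py <<'E'
from rig import manip
import cv2,numpy as np
from scipy.spatial.transform import Rotation as R
from scipy.optimize import minimize
def snap(c,name=None):
    s=manip.snapshot(c); s["img"]=s["color"][:,:,::-1].copy()
    s["Rm"]=R.from_quat(s["rotation"]).as_matrix()
    if name: cv2.imwrite(f"pics/{name}.png",s["img"])
    return s
def proj(s,P):
    q=(np.atleast_2d(P)-s["xyz"])@s["Rm"]
    return np.c_[s["fx"]*q[:,0]/q[:,2]+s["cx"], s["fy"]*q[:,1]/q[:,2]+s["cy"]]
def unproj(s,px,z):
    px=np.atleast_2d(np.asarray(px,float))
    d=np.c_[(px[:,0]-s["cx"])/s["fx"],(px[:,1]-s["cy"])/s["fy"],np.ones(len(px))]@s["Rm"].T
    return s["xyz"]+d*((z-s["xyz"][2])/d[:,2])[:,None]
def tool():
    o=manip.observe(); M=R.from_quat(o["orientation"]).as_matrix()
    return o,o["tool_pos"],M
def grey(s,lo=70,sat=45):
    h=cv2.cvtColor(s["img"],cv2.COLOR_BGR2HSV); return ((h[:,:,1]<sat)&(h[:,:,2]>lo)).astype(np.uint8)
E
python3 - <<'E'
from h import *
np.set_printoptions(precision=4,suppress=True)
s=snap("top")
print("hang",unproj(s,[(207,249),(256,250)],.197))
g=grey(s,110,40)
# studs: blobs
n,l,st,c=cv2.connectedComponentsWithStats(g[150:205,280:400].copy())
for i in range(1,n):
    if st[i,4]>4:
        p=c[i]+[280,150]; print("stud",p,st[i,4],unproj(s,[p],.095))
t=cv2.findContours(g[220:300,370:500].copy(),cv2.RETR_EXTERNAL,cv2.CHAIN_APPROX_NONE)[0]
t=max(t,key=cv2.contourArea).reshape(-1,2)+[370,220]
r=cv2.minAreaRect(unproj(s,t,.015)[:,:2].astype(np.float32)); print("tray",r)
w=snap("wrist","w0"); o,p,M=tool()
print("cam in tool",(w["xyz"]-p)@M,R.from_matrix(M.T@w["Rm"]).as_euler("xyz",degrees=True),w["fx"],w["cx"],w["cy"]); print(M)
a=s["img"][140:290,170:490]; cv2.imwrite("pics/topc.png",cv2.resize(a,None,fx=2.5,fy=2.5,interpolation=cv2.INTER_CUBIC))
E
```

```text
hang [[0.4491 0.3774 0.197 ]
 [0.446  0.2398 0.197 ]]
stud [384.8235 173.1765] 17 [[ 0.6877 -0.1357  0.095 ]]
stud [362.  174.5] 16 [[ 0.6837 -0.0665  0.095 ]]
stud [315.5333 177.1333] 15 [[0.6759 0.0744 0.095 ]]
stud [338.6 175.6] 15 [[0.6805 0.0045 0.095 ]]
stud [292.5882 178.1176] 17 [[0.673  0.1439 0.095 ]]
tray ((0.4217871129512787, -0.2920987010002136), (0.3105009198188782, 0.18113167583942413), 87.9770736694336)
cam in tool [ 0.0808  0.0006 -0.1424] [-18.3591   0.0248  90.0459] 333.548486767887 314.2560361646491 241.84678869076686
[[-0.9458  0.3248  0.    ]
 [ 0.3248  0.9458  0.0001]
 [ 0.      0.0001 -1.    ]]
```

View pics/topc.png

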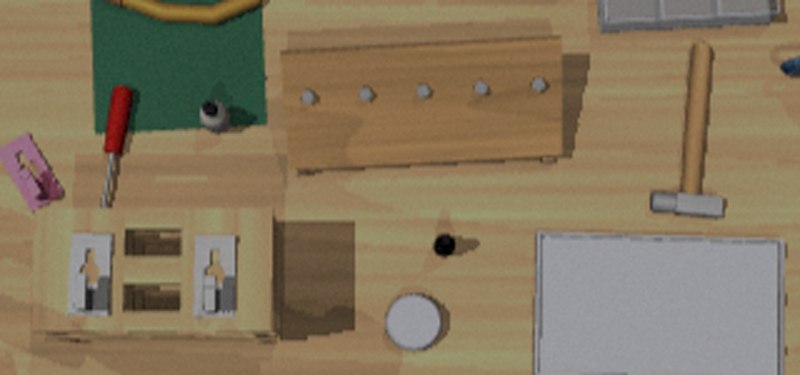

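Request:
drive_tool(moves=[0,0,-0.06,0,-0.325,-0.186,-0.13,-0.33,-0.325,-0.186,-0.13,-0.33,-0.325,-0.186,-0.13,-0.33,-0.325,-0.186,-0.13,-0.33,-0.325,-0.186,-0.13,-0.33,-0.325,-0.186,-0.13,-0.33,-0.325,-0.186,-0.13,-0.33,-0.325,-0.186,-0.13,-0.33,-0.325,-0.186,-0.13,-0.33], fingers=0.6)

```text
t: 1.85
tool_pos: [0.4489, 0.3107, 0.3609]
orientation: [-0.0, 1.0, 0.0, -0.0]
wrist_force: [-0.4, 0.5, -1.0]
grip_width: 0.0515
grasp_force: 0.0
```

```bash
cat >> h.py <<'E'
def hull(m,s,P): cv2.fillConvexPoly(m,cv2.convexHull(np.round(proj(s,P)*16).astype(np.int32)),1,shift=4)
def box(x0,x1,y0,y1,z0,z1): return np.array([(x,y,z) for x in(x0,x1) for y in(y0,y1) for z in(z0,z1)])
a=np.linspace(0,2*np.pi,24)
def render(s,x,y,z,yaw,tilt=0,shape=(480,640)):
    Rw=R.from_euler("zy",[yaw,-tilt]).as_matrix(); T=lambda P:P@Rw.T+[x,y,z]
    m=np.zeros(shape,np.uint8); hull(m,s,T(box(-.047,.045,-.023,.023,0,.005)))
    k=np.zeros_like(m); H=[]
    for zz in (0,.005):
        q=np.zeros_like(m); hull(q,s,T(np.c_[.011*np.cos(a),.011*np.sin(a),0*a+zz]))
        c=np.c_[.005*np.cos(a),.005*np.sin(a),0*a+zz]; hull(q,s,T(np.r_[c,c+[.023,0,0]])); H.append(q)
    m[(H[0]&H[1])>0]=0
    hull(m,s,T(box(-.043,-.017,-.006,.006,.005,.045))); hull(m,s,T(box(-.018,-.003,-.006,.006,.037,.045)))
    return m
def fit(s,mask,x,y,z,yaw=0,tilt=0,free=3):
    r=render(s,x,y,z,yaw,tilt); ys,xs=np.nonzero(r); pad=25
    W=np.zeros_like(r); W[max(0,ys.min()-pad):ys.max()+pad,max(0,xs.min()-pad):xs.max()+pad]=1
    def dn(v): return np.r_[v[:2]*1e-3,v[2]*1e-2]
    def cost(v):
        d=dn(v); r=render(s,x+d[0],y+d[1],z,yaw+d[2],tilt).astype(bool)
        return ((r!=mask.astype(bool))&(W>0)).sum()/max(1,r.sum())
    best=None
    for st in ([0,0,0],[5,5,0],[-5,5,5],[5,-5,-5],[-5,-5,0]):
        q=minimize(cost,st,method="Nelder-Mead",options=dict(initial_simplex=np.array(st)+np.array([[0,0,0],[6,0,0],[0,6,0],[0,0,6]]),maxiter=120))
        if best is None or q.fun<best.fun: best=q
    d=dn(best.x); return np.array([x+d[0],y+d[1],yaw+d[2],best.fun])
E
python3 - <<'E'
from h import *
np.set_printoptions(precision=4,suppress=True)
s=snap("wrist","w1"); o,p,M=tool(); print(o["t"],p,M[:,1],o["grip_width"])
g=grey(s,70,45); v=s["img"].copy()
for x,y in ((.449,.377),(.446,.24)):
    f=fit(s,g,x,y,.192); print("hanger",f)
    r=render(s,f[0],f[1],.192,f[2]); c=cv2.findContours(r,cv2.RETR_LIST,cv2.CHAIN_APPROX_NONE)[0]; cv2.drawContours(v,c,-1,(0,0,255),1)
cv2.imwrite("pics/w1o.png",v)
E
```

```text
1.9 [0.4489 0.3108 0.3609] [-0.0013  1.      0.    ] 0.05139691302845825
hanger [ 0.4498  0.3846 -0.0367  0.1124]
hanger [0.447  0.2436 0.0023 0.0643]
```

View pics/w1o.png

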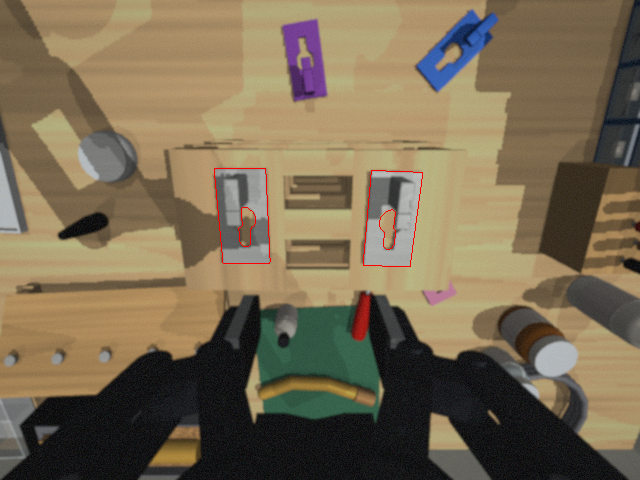

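Request:
drive_tool(moves=[0.026,0.075,0.06,0.038,0.026,0.075,0.1,0.038,0.026,0.075,0.13,0.038,0.026,0.075,0.1565,0.038,0.026,0.075,0.1565,0.038,0.026,0.075,0.1565,0.038], fingers=0.6)

```text
t: 2.65
tool_pos: [0.424, 0.3856, 0.2061]
orientation: [0.019, 1.0, 0.0, 0.001]
wrist_force: [0.2, -0.7, 0.6]
grip_width: 0.0511
grasp_force: 0.0
```

Request:
drive_tool(moves=[0,0,0,0,0,0,0,0,0,0,0,0,0,0,0,0,0,0,0,0,0,0,-0.01,0,0,0,-0.04,0,0,0,-0.08,0,0,0,-0.12,0,0,0,-0.12,0], fingers=0, force=50)

```text
t: 3.9
tool_pos: [0.4253, 0.3855, 0.3289]
orientation: [0.019, 1.0, 0.002, 0.003]
wrist_force: [-0.2, 0.8, -1.8]
grip_width: 0.0113
grasp_force: 49.0
```

```bash
cat >> h.py <<'E'
def tiltfit(s,mask,x,y,z,yaw,tilts):
    # held hanger: search x,y,z,tilt
    from scipy.optimize import differential_evolution
    def cost(v):
        r=render(s,v[0],v[1],v[2],yaw,v[3]).astype(bool)
        return ((r!=mask.astype(bool))&W).sum()/max(1,r.sum())
    W=np.zeros((480,640),np.uint8); r=render(s,x,y,z,yaw,0); ys,xs=np.nonzero(r)
    W[max(0,ys.min()-25):ys.max()+25,max(0,xs.min()-25):xs.max()+25]=1; W=W>0
    q=differential_evolution(cost,[(x-.01,x+.01),(y-.006,y+.006),(z-.01,z+.01),tilts],seed=1,maxiter=25,popsize=10,polish=False)
    return np.r_[q.x,q.fun]
E
python3 - <<'E'
from h import *
s=snap("wrist","w2"); o,p,M=tool(); print(o["t"],p,M[:,1],o["grip_width"],o["grasp_force"],o["wrist_force"])
E
```

```text
3.95 [0.42445791 0.3849182  0.32601294] [0.03881469 0.99924535 0.00146306] 0.011213976713861618 49.03197906911373 [-0.40327924 -0.40346278 -4.11167788]
```

View pics/w2.png

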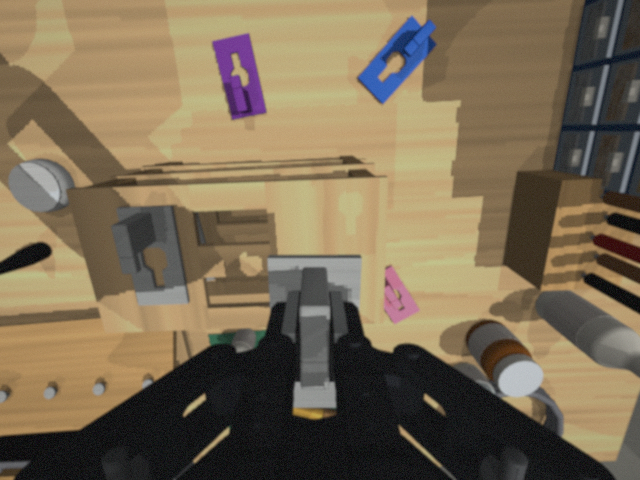

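```bash
cat >> h.py <<'E'
def go(x,y,z,yaw):
    o,p,M=tool(); cur=np.arctan2(-M[0,1],M[1,1])
    d=np.array([x,y,z])-p
    w=(yaw-cur+np.pi)%(2*np.pi)-np.pi
    print("t",round(o["t"],2),"at",p.round(4),"yaw",round(cur,4),"-> tool",(M.T@d).round(4),"turn",round(-w,4),"grip",round(o["grip_width"],4),round(o["grasp_force"],1),"F",o["wrist_force"].round(1))
def go_(a): go(*a)
E
python3 -c "
from h import *
go(.588,.1395,.25,.0525)"
```

```text
t 3.95 at [0.4245 0.3849 0.326 ] yaw -0.0388 -> tool [-0.1728 -0.239   0.076 ] turn -0.0913 grip 0.0112 49.0 F [-0.4 -0.4 -4.1]
```

Request:
drive_tool(moves=[-0.043,-0.06,0,0,-0.086,-0.12,0.0,-0.091,-0.13,-0.18,0.02,-0.091,-0.173,-0.239,0.06,-0.091,-0.173,-0.239,0.076,-0.091,-0.173,-0.239,0.076,-0.091,-0.173,-0.239,0.076,-0.091,-0.173,-0.239,0.076,-0.091])

```text
t: 4.95
tool_pos: [0.5874, 0.1403, 0.2493]
orientation: [-0.027, 1.0, 0.0, 0.0]
wrist_force: [0.5, 0.3, -2.3]
grip_width: 0.0111
grasp_force: 49.6
```

Run:
```python
from h import *
np.set_printoptions(precision=4,suppress=True)
go(.588,.1395,.10,.0525)
s=snap("wrist"); t=snap("scene")
y=.0525; ex=np.array([np.cos(y),np.sin(y),0]); ey=np.array([-np.sin(y),np.cos(y),0])
nrm=-.5*ex+[0,0,.866]
c=np.array([.6802,.0041,.0947])
v=np.hstack([s["img"][120:480,0:640],])
for k in range(5):
    P=c+ey*(.14-.07*k)+nrm*.002
    q=proj(s,P)[0]; q2=proj(t,P)[0]; print(k,q,q2)
    cv2.circle(s["img"],tuple(int(i) for i in q),2,(0,0,255),-1); cv2.circle(t["img"],tuple(int(i) for i in q2),1,(0,0,255),-1)
cv2.imwrite("pics/c3.png",np.hstack([s["img"][:,0:400],cv2.resize(t["img"][215:375,145:345],(400,480)) if 0 else cv2.resize(t["img"][170:370,160:327],(400,480))]))
```

```text
t 4.95 at [0.5874 0.1403 0.2493] yaw 0.0536 -> tool [-0.0005 -0.0009  0.1493] turn 0.0011 grip 0.0111 49.6 F [ 0.5  0.3 -2.3]
0 [312.6362 305.5684] [262.867  314.0925]
1 [242.3802 305.5862] [240.7343 298.1025]
2 [172.088  305.6039] [220.0913 283.1888]
3 [101.7594 305.6217] [200.7925 269.2462]
4 [ 31.3945 305.6395] [182.7107 256.1829]
```

View pics/c3.png

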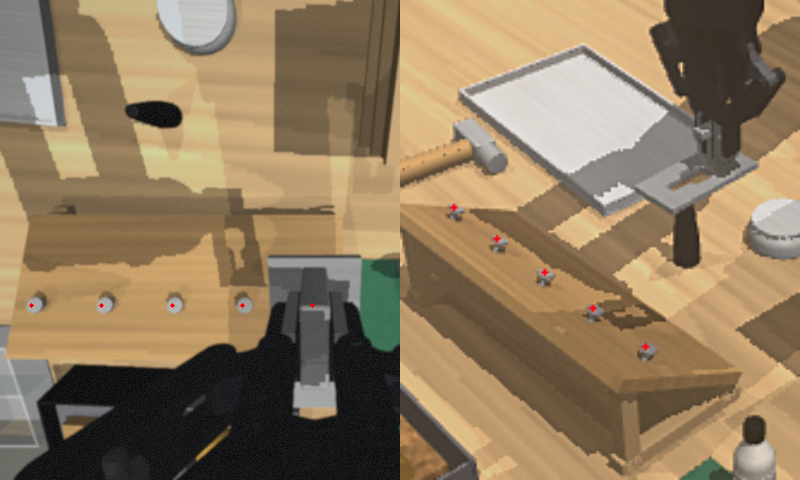

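Run:
```python
from h import *
from scipy.optimize import least_squares
np.set_printoptions(precision=4,suppress=True)
def pts(v):
    ex=np.array([np.cos(v[2]),np.sin(v[2]),0]); ey=np.array([-np.sin(v[2]),np.cos(v[2]),0])
    n=-.5*ex+[0,0,.866]; return np.array([np.r_[v[:2],.086]+n*.010+ey*(.14-.07*k) for k in range(5)])
v0=np.array([.6852,.0041,.0525]); obs=[]
for c,rad in (("wrist",9),("scene",7),("top",6)):
    s=snap(c); g=grey(s,95,60)
    for k,q in enumerate(proj(s,pts(v0))):
        if c=="wrist" and k==0: continue
        x,y=np.round(q).astype(int); W=np.zeros_like(g); W[max(0,y-rad):y+rad+1,max(0,x-rad):x+rad+1]=1
        n,l,st,cc=cv2.connectedComponentsWithStats(g*W)
        if n<2: continue
        i=1+np.argmax(st[1:,4]); obs.append((s,k,cc[i],st[i,4],c)); print(c,k,q,cc[i],st[i,4])
def res(v,o): P=pts(v); return np.concatenate([(proj(s,P[k])[0]-p)*np.linalg.norm(P[k]-s["xyz"])/s["fx"] for s,k,p,_,_ in o])
for sel in ("wrist","scene","top","all"):
    o=[b for b in obs if sel in("all",b[4])]
    r=least_squares(res,v0,args=(o,)); print(sel,r.x,np.sqrt(np.mean(r.fun**2)))
```

```text
wrist 1 [242.5445 304.9237] [244.5048 304.1905] 210
wrist 2 [172.7721 304.9116] [174.6326 304.0837] 215
wrist 3 [102.9644 304.8995] [104.7349 304.0093] 215
wrist 4 [ 33.1212 304.8873] [ 34.662  303.8357] 213
scene 0 [262.4482 314.9362] [262.7742 315.3226] 31
scene 1 [240.3408 298.9246] [240.6774 299.2903] 31
scene 2 [219.7207 283.9902] [220.3 283.6] 20
scene 3 [200.4427 270.0279] [200.9524 269.6667] 21
scene 4 [182.3798 256.9456] [182.5217 257.0435] 23
top 1 [315.7521 176.9526] [315.6316 177.    ] 19
top 2 [338.8082 175.7147] [339. 176.] 21
top 3 [361.853  174.4774] [361.913  174.7826] 23
top 4 [384.8864 173.2406] [385.     173.1739] 23
wrist [0.6842 0.006  0.0507] 5.859919182721976e-05
scene [0.6846 0.0047 0.0508] 0.0005554559771043598
top [0.6847 0.0039 0.0538] 0.00041552868294201926
all [0.6846 0.005  0.0515] 0.0007712686621736678
```

Request:
drive_tool(moves=[0,0,0.05,0,0,0,0.1,0,0,0,0.14,0,0,0,0.155,0,0,0,0.165,0,0,0,0.17,0,0,0,0.17,0], force=25)

```text
t: 6.08
tool_pos: [0.5851, 0.1394, 0.0805]
orientation: [-0.026, 1.0, -0.0, -0.003]
wrist_force: [-16.4, -2.1, 7.4]
grip_width: 0.0114
grasp_force: 52.0
```

Request:
drive_tool(moves=[0,0,0.005,0,0,0,0.01,0,0,0,0.015,0,0,0,0.02,0,0,0,0.02,0])

```text
t: 6.7
tool_pos: [0.5843, 0.1392, 0.0598]
orientation: [-0.026, 1.0, -0.0, -0.004]
wrist_force: [-17.6, -2.8, 6.2]
grip_width: 0.0114
grasp_force: 55.5
```

Request:
drive_tool(moves=[0,0,0.003,0,0,0,0.006,0,0,0,0.009,0,0,0,0.009,0])

```text
t: 7.2
tool_pos: [0.5854, 0.1393, 0.0512]
orientation: [-0.026, 1.0, -0.0, -0.003]
wrist_force: [-14.8, -1.4, 5.3]
grip_width: 0.0112
grasp_force: 54.5
```

Run:
```python
from h import *
t=snap("scene"); go(.5875,.1405,.0512,.0515)
cv2.imwrite("pics/c4.png",cv2.resize(t["img"][240:380,200:380],(720,560),interpolation=cv2.INTER_CUBIC))
```

```text
t 7.25 at [0.5854 0.1393 0.0512] yaw 0.0528 -> tool [-0.0021  0.0011 -0.    ] turn 0.0013 grip 0.0111 54.5 F [-13.7  -1.7   4.5]
```

View pics/c4.png

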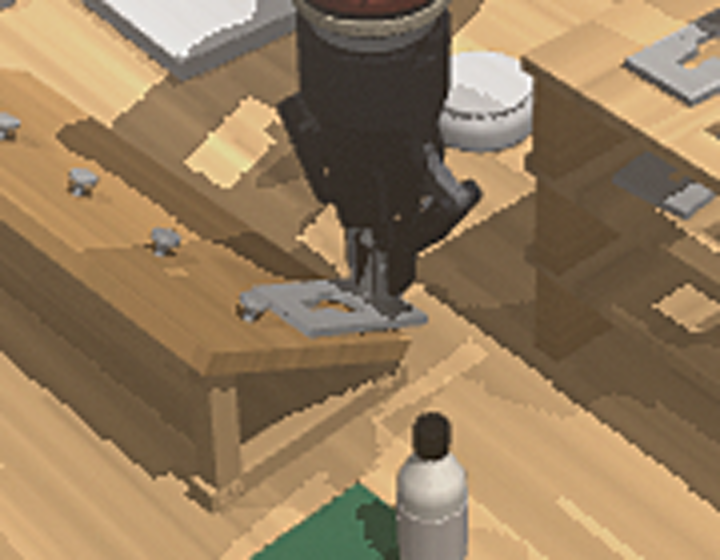

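Request:
drive_tool(moves=[0,0,0,0,0,0,0,0,0.005,0,-0.01,0,0.01,0,-0.03,0,0.01,0,-0.06,0,0.01,0,-0.09,0,0.01,0,-0.09,0,0.01,0,-0.09,0], force=60)

```text
t: 8.25
tool_pos: [0.5777, 0.1386, 0.1398]
orientation: [-0.026, 1.0, 0.0, 0.0]
wrist_force: [0.4, 0.1, -3.3]
grip_width: 0.0112
grasp_force: 60.2
```

```bash
cat >> h.py <<'E'
YS=.0515; EX=np.array([np.cos(YS),np.sin(YS),0]); EY=np.array([-np.sin(YS),np.cos(YS),0]); C2=np.array([.6846,.0053,.086])
def foot(k): return C2+EY*(.14-.07*k)
def rel(k):
    o,p,M=tool(); d=p-foot(k); return np.array([d@EX,d@EY,p[2]])
def hgo(k,hz,z,lat=0): p=foot(k)+EX*hz+EY*lat; go(p[0],p[1],z,YS)
def heldfit(s,mask,g,h,tilt0=.52,yaw=None):
    # params: dx (along hanger heading), dy, dz of origin wrt nominal from TCP, tilt
    from scipy.optimize import differential_evolution
    o,p,M=tool(); yaw=np.arctan2(-M[0,1],M[1,1]) if yaw is None else yaw
    e=np.array([np.cos(yaw),np.sin(yaw),0]); f=np.array([-np.sin(yaw),np.cos(yaw),0]); G=p+[0,0,.0187]
    def org(v):
        t=v[3]; x=-(g+v[0])  ; zz=-(h+v[2])
        return G+e*(x*np.cos(t)-zz*np.sin(t))+f*v[1]+np.array([0,0,x*np.sin(t)+zz*np.cos(t)])
    r=render(s,*org([0,0,0,tilt0]),yaw,tilt0); ys,xs=np.nonzero(r); W=np.zeros(r.shape,bool)
    W[max(0,ys.min()-8):ys.max()+8,max(0,xs.min()-8):xs.max()+8]=True
    def cost(v): return ((render(s,*org(v),yaw,v[3])!=mask)&W).sum()/r.sum()
    q=differential_evolution(cost,[(-.005,.005),(-.003,.003),(-.005,.005),(tilt0-.35,tilt0+.25)],seed=1,maxiter=30,popsize=8,polish=False)
    return q.x,q.fun,org(q.x)-p,render(s,*org(q.x),yaw,q.x[3])
E
python3 - <<'E'
from h import *
np.set_printoptions(precision=4,suppress=True)
print(rel(0)); hgo(0,-.0464,.12)
for c in ("scene","wrist"):
    s=snap(c); m=grey(s,90,45)
    v,f,d,r=heldfit(s,m,-.0248,.0328); print(c,v,f,d,np.degrees(v[3]))
    im=s["img"]; cs=cv2.findContours(r,cv2.RETR_LIST,cv2.CHAIN_APPROX_NONE)[0]; cv2.drawContours(im,cs,-1,(0,0,255),1)
    ys,xs=np.nonzero(r); a,b=int(ys.mean()),int(xs.mean()); w=45 if c=="scene" else 110
    cv2.imwrite(f"pics/x_{c}.png",cv2.resize(im[max(0,a-w):a+w,max(0,b-w):b+w],(400,400)))
cv2.imwrite("pics/c5.png",np.hstack([cv2.imread("pics/x_scene.png"),cv2.imread("pics/x_wrist.png")]))
E
```

```text
[-0.0999 -0.0013  0.1398]
t 8.25 at [0.5777 0.1386 0.1398] yaw 0.0523 -> tool [-0.0535  0.0013  0.0198] turn 0.0008 grip 0.0112 60.2 F [ 0.4  0.1 -3.3]
scene [ 0.0043  0.0018 -0.0044  0.5194] 0.6208393632416788 [0.0317 0.0035 0.0043] 29.759676789548664
wrist [0.0045 0.001  0.0048 0.1704] 0.39859495566048603 [ 0.0263  0.0024 -0.0149] 9.76257580615284
```

View pics/c5.png

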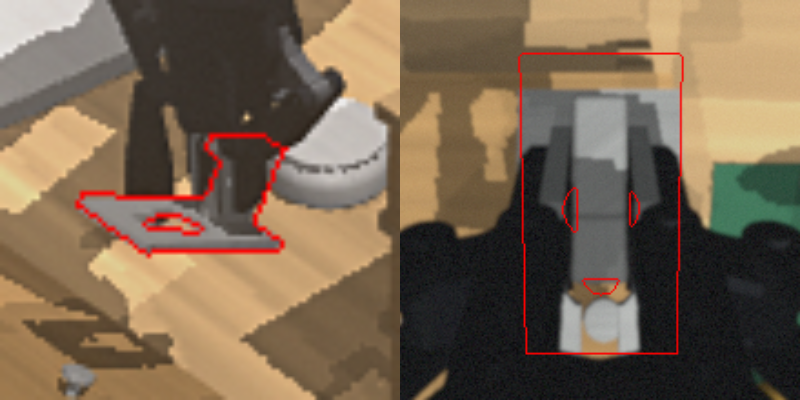

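Request:
drive_tool(moves=[-0.03,0.001,0,0,-0.0535,0.001,0.01,0,-0.0535,0.001,0.02,0,-0.0535,0.001,0.02,0,-0.0535,0.001,0.02,0])

```text
t: 8.98
tool_pos: [0.6301, 0.1424, 0.1193]
orientation: [-0.026, 1.0, -0.0, -0.001]
wrist_force: [-0.0, 0.4, -2.6]
grip_width: 0.0111
grasp_force: 60.2
```

```bash
cat >> h.py <<'E'
def nominal(g,h,t=np.pi/6):
    o,p,M=tool(); yaw=np.arctan2(-M[0,1],M[1,1]); e=np.array([np.cos(yaw),np.sin(yaw),0])
    return p+[0,0,.0187]+e*(-g*np.cos(t)+h*np.sin(t))+np.array([0,0,-g*np.sin(t)-h*np.cos(t)]),yaw
E
python3 - <<'E'
from h import *
print(rel(0)); hgo(0,-.0464,.098)
s=snap("wrist"); O,yaw=nominal(-.0248,.0328); print(O)
im=s["img"]; r=render(s,*O,yaw,np.pi/6); cs=cv2.findContours(r,cv2.RETR_LIST,cv2.CHAIN_APPROX_NONE)[0]
im2=im.copy(); cv2.drawContours(im2,cs,-1,(0,0,255),1)
n=-.5*EX+[0,0,.866]
cv2.circle(im2,tuple(int(v) for v in proj(s,foot(0)+n*.012)[0]),3,(0,255,0),1)
cv2.imwrite("pics/c6.png",cv2.resize(np.hstack([im[200:470,215:415],im2[200:470,215:415]]),(800,540)))
E
```

```text
[-0.04741895 -0.00029069  0.11926567]
t 8.97 at [0.6301 0.1424 0.1193] yaw 0.0523 -> tool [-0.0011  0.0003  0.0213] turn 0.0008 grip 0.0111 60.2 F [-0.   0.4 -2.6]
[0.66832246 0.14441958 0.12256955]
```

View pics/c6.png

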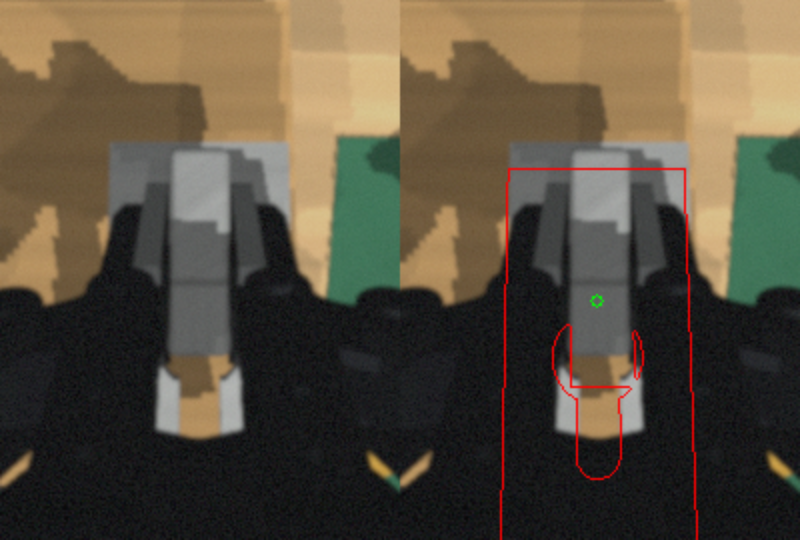

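```bash
cat >> h.py <<'E'
PM=np.array([(-47,23,5),(-47,-23,5),(-43,6,45),(-43,-6,45),(-3,6,45),(-3,-6,45)])*1e-3
def lsq(s,obs,x0=(.035,0,.003,.52)):
    from scipy.optimize import least_squares
    o,p,M=tool(); yaw=np.arctan2(-M[0,1],M[1,1]); obs=np.array(obs,float)
    def res(v):
        Q=PM@R.from_euler("zy",[yaw,-v[3]]).as_matrix().T+p+R.from_euler("z",yaw).apply([v[0],v[1],v[2]])
        return (proj(s,Q)-obs).ravel()
    q=least_squares(res,x0); return q.x,q.fun
E
python3 - <<'E'
from h import *
np.set_printoptions(precision=4,suppress=True)
s=snap("wrist")
# in image right = +y
print(lsq(s,[(360,271),(269,271),(330,275),(301,275),(330.5,377.5),(299,377.5)]))
t=snap("scene"); m=grey(t,90,45)
from scipy.optimize import differential_evolution
o,p,M=tool()
f=lambda v:((render(t,*(p+EX*v[0]+EY*v[1]+[0,0,v[2]]),YS,v[3])!=m)&W).sum()/1000
r=render(t,*(p+EX*.032+[0,0,.004]),YS,.52); ys,xs=np.nonzero(r); W=np.zeros(r.shape,bool); W[ys.min()-8:ys.max()+8,xs.min()-8:xs.max()+8]=1
q=differential_evolution(f,[(.02,.045),(-.004,.004),(-.006,.012),(.2,.7)],seed=2,maxiter=40,popsize=8,polish=False); print(q.x,q.fun)
E
```

```text
(array([ 0.033 ,  0.0001, -0.003 ,  0.4672]), array([-3.2449, -0.5052,  0.3567, -0.0518,  0.0657, -0.4188, -0.49  ,
       -0.2569,  0.9563,  0.3255,  1.5726,  0.7305]))
[ 0.0379 -0.0016  0.0041  0.6082] 0.408
```

Run:
```python
from h import *
from scipy.optimize import least_squares
np.set_printoptions(precision=4,suppress=True)
s=snap("wrist"); o,p,M=tool(); yaw=YS
ob=np.array([(360,271),(269,271),(330,275),(301,275),(330.5,377.5),(299,377.5)],float)
for t in (.44,.48,.5236,.56):
    def res(v):
        Q=PM@R.from_euler("zy",[yaw,-t]).as_matrix().T+p+R.from_euler("z",yaw).apply(v)
        return (proj(s,Q)-ob).ravel()
    q=least_squares(res,[.033,0,0]); print(t,q.x,q.cost,q.fun)
    Q=np.array([.015,0,.045])
# nominal tool-frame bias check: finger-tip region? project TCP
print(proj(s,p),proj(s,p+[0,0,.0187]))
```

```text
0.44 [ 0.0332  0.0002 -0.0045] 10.428058344770278 [-3.1993 -1.8228  0.597  -1.4415  0.0617  0.6309 -0.4174  0.7728  0.6547
  0.3556  1.6179  0.7194]
0.48 [ 0.0332  0.0001 -0.0019] 7.984464522979713 [-3.2267  0.0936  0.2882  0.4788  0.1112 -0.8267 -0.4769 -0.6898  1.0154
  0.3185  1.4858  0.7051]
0.5236 [0.0332 0.0001 0.001 ] 18.79533367492171 [-3.2382  2.2616 -0.0754  2.6459  0.1606 -2.3519 -0.5501 -2.2237  1.4239
  0.1669  1.3384  0.5759]
0.56 [0.0332 0.     0.0035] 38.986445759115945 [-3.2315  4.1348 -0.4022  4.5143  0.1987 -3.5726 -0.6186 -3.4543  1.7781
 -0.048   1.2119  0.3776]
[[313.1527 307.7458]] [[313.0506 329.7243]]
```

Request:
drive_tool(moves=[-0.0057,0,0.01,0,-0.0057,0,0.019,0,-0.0057,0,0.019,0,-0.0077,0,0.0225,0,-0.0097,0,0.026,0,-0.0117,0,0.0295,0,-0.0137,0,0.033,0,-0.0137,0,0.033,0])

```text
t: 10.18
tool_pos: [0.6445, 0.1431, 0.0863]
orientation: [-0.026, 1.0, -0.0, -0.0]
wrist_force: [-1.3, 0.3, -2.4]
grip_width: 0.011
grasp_force: 60.2
```

Run:
```python
from h import *
print(rel(0)); go(.6,.14,.1,.0515)
t=snap("scene")
cv2.imwrite("pics/c7.png",cv2.resize(t["img"][260:350,220:320],(600,540),interpolation=cv2.INTER_CUBIC))
```

```text
[-0.0329146  -0.00033635  0.08631119]
t 10.18 at [0.6445 0.1431 0.0863] yaw 0.0522 -> tool [ 0.0446 -0.0008 -0.0137] turn 0.0007 grip 0.011 60.2 F [-1.3  0.3 -2.4]
```

View pics/c7.png

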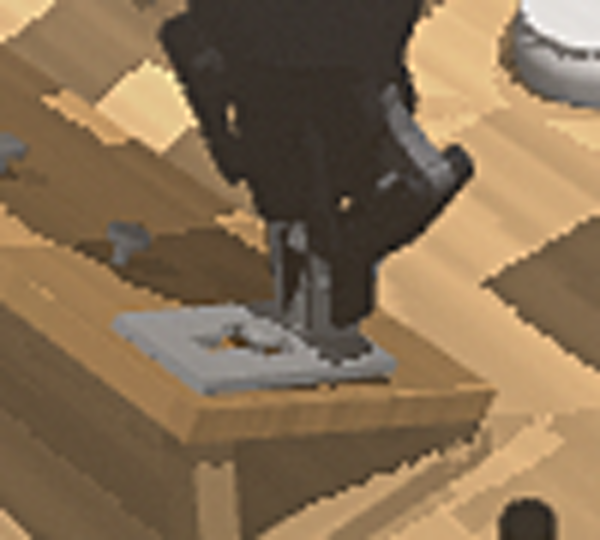

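Request:
drive_tool(moves=[0.006,0,0.0035,0,0.012,0,0.007,0,0.018,0,0.0105,0,0.024,0,0.014,0,0.027,0,0.0155,0,0.027,0,0.0155,0], force=40)

```text
t: 10.98
tool_pos: [0.6222, 0.1419, 0.0738]
orientation: [-0.026, 1.0, 0.0, 0.006]
wrist_force: [11.7, 0.6, -3.2]
grip_width: 0.0109
grasp_force: 60.2
```

Request:
drive_tool(moves=[0,0,0,0,0,0,0,0,0,0,0,0,0,0,-0.03,0,0,0,-0.08,0,0,0,-0.13,0,0.04,0,-0.17,0,0.09,0,-0.17,0,0.12,0,-0.17,0,0.12,0,-0.17,0], fingers=0.4)

```text
t: 12.22
tool_pos: [0.4963, 0.1356, 0.2415]
orientation: [-0.026, 1.0, 0.0, -0.0]
wrist_force: [1.2, -0.1, -0.3]
grip_width: 0.034
grasp_force: 0.0
```

Run:
```python
from h import *
np.set_printoptions(precision=4,suppress=True)
go(.447,.2436,.36,0)
for c in ("wrist","scene"):
    s=snap(c); m=grey(s,80,45)
    P=foot(0)+(-.024)*np.array([EX[0]*.866,EX[1]*.866,.5])
    r=render(s,*P,YS,np.pi/6); ys,xs=np.nonzero(r); W=np.zeros(r.shape,bool); W[ys.min()-15:ys.max()+15,xs.min()-15:xs.max()+15]=1
    up=np.array([EX[0]*.866,EX[1]*.866,.5])
    f=lambda v:((render(s,*(foot(0)+up*v[0]*1e-3+EY*v[1]*1e-3),YS+v[2]*.01,np.pi/6)!=m)&W).sum()/r.sum()
    b=min((minimize(f,x0,method="Nelder-Mead",options=dict(initial_simplex=np.array(x0)+np.array([[0,0,0],[4,0,0],[0,3,0],[0,0,4]]))) for x0 in ([-24,0,0],[-15,0,0],[-5,0,0])),key=lambda q:q.fun)
    print(c,b.x,b.fun)
```

```text
t 12.22 at [0.4963 0.1356 0.2415] yaw 0.0528 -> tool [ 0.0435  0.1105 -0.1185] turn 0.0528 grip 0.034 0.0 F [ 1.2 -0.1 -0.3]
wrist [-25.2359  -0.2091  -0.2848] 0.059496567505720827
scene [-29.4938  -1.8241   8.284 ] 0.22420907840440166
```

Request:
drive_tool(moves=[0.02,0.03,-0.05,0,0.0435,0.08,-0.1,0.053,0.0435,0.11,-0.118,0.053,0.0435,0.11,-0.118,0.053,0.0435,0.11,-0.118,0.053,0.0435,0.11,-0.118,0.053], fingers=0.6)

```text
t: 13.08
tool_pos: [0.4488, 0.242, 0.3576]
orientation: [0.001, 1.0, -0.001, -0.001]
wrist_force: [0.7, -0.2, -0.2]
grip_width: 0.0515
grasp_force: 0.0
```

```bash
cat >> h.py <<'E'
def pick(x,y,z,yaw=0,name=None):
    s=snap("wrist",name); f=fit(s,grey(s,60,45),x,y,z,yaw); print("hanger",f.round(4))
    c,sn=np.cos(f[2]),np.sin(f[2]); go(f[0]-.026*c,f[1]-.026*sn,z+.0135,f[2]); return f
E
python3 - <<'E'
from h import *
pick(.447,.2436,.192,0,"w3")
E
```

```text
hanger [ 0.4466  0.2439 -0.0068  0.0623]
t 13.12 at [0.4488 0.242  0.3578] yaw -0.0024 -> tool [0.0279 0.0022 0.1524] turn 0.0044 grip 0.0508 0.0 F [-0.1 -0.1 -0.5]
```

Request:
drive_tool(moves=[0.028,0.002,0.05,0.004,0.028,0.002,0.1,0.004,0.028,0.002,0.135,0.004,0.028,0.002,0.1525,0.004,0.028,0.002,0.1525,0.004,0.028,0.002,0.1525,0.004], fingers=0.6)

```text
t: 13.88
tool_pos: [0.4218, 0.2452, 0.2084]
orientation: [0.003, 1.0, 0.0, 0.001]
wrist_force: [-0.5, -0.5, -1.0]
grip_width: 0.0512
grasp_force: 0.0
```

Request:
drive_tool(moves=[0,0,0,0,0,0,0,0,0,0,0,0,0,0,0,0,0,0,0,0,0,0,-0.01,0,0,0,-0.04,0,0,0,-0.08,0,0,0,-0.12,0,0,0,-0.12,0], fingers=0, force=50)

```text
t: 15.12
tool_pos: [0.4221, 0.2457, 0.3305]
orientation: [0.002, 1.0, 0.001, 0.003]
wrist_force: [-0.3, 1.0, -2.9]
grip_width: 0.0115
grasp_force: 49.3
```

```bash
python3 -c "
from h import *
hgo(1,-.090,.1,.0)"
```

```text
t 15.12 at [0.4221 0.2457 0.3305] yaw -0.0046 -> tool [-0.1685 -0.1749  0.2311] turn -0.0561 grip 0.0115 49.3 F [-0.3  1.  -2.9]
```

Request:
drive_tool(moves=[-0.043,-0.04,0,0,-0.086,-0.08,0.0,-0.056,-0.13,-0.13,0.03,-0.056,-0.1685,-0.175,0.08,-0.056,-0.1685,-0.175,0.14,-0.056,-0.1685,-0.175,0.2,-0.056,-0.1685,-0.175,0.231,-0.056,-0.1685,-0.175,0.231,-0.056])

```text
t: 16.12
tool_pos: [0.5834, 0.0692, 0.0898]
orientation: [-0.025, 1.0, 0.0, -0.006]
wrist_force: [-0.1, 0.3, -2.6]
grip_width: 0.011
grasp_force: 49.5
```

```bash
python3 -c "
from h import *
print(rel(1));hgo(1,-.090,.0512,.0)"
```

```text
[-0.09775623 -0.00100714  0.08981774]
t 16.12 at [0.5834 0.0692 0.0898] yaw 0.0509 -> tool [-0.0082  0.001   0.0385] turn -0.0006 grip 0.011 49.5 F [-0.1  0.3 -2.6]
```

Request:
drive_tool(moves=[-0.004,0.0005,0.006,0,-0.007,0.001,0.012,0,-0.007,0.001,0.018,0,-0.007,0.001,0.024,0,-0.007,0.001,0.03,0,-0.007,0.001,0.035,0,-0.007,0.001,0.0385,0,-0.007,0.001,0.0385,0], force=25)

```text
t: 17.12
tool_pos: [0.593, 0.0704, 0.0587]
orientation: [-0.026, 1.0, -0.0, -0.003]
wrist_force: [-14.0, -2.1, 5.7]
grip_width: 0.0113
grasp_force: 56.9
```

Request:
drive_tool(moves=[0,0,0,0,0,0,0,0,0.005,0,-0.01,0,0.01,0,-0.03,0,0.01,0,-0.06,0,0.01,0,-0.09,0,0.01,0,-0.09,0,0.01,0,-0.09,0], force=60)

```text
t: 18.12
tool_pos: [0.5854, 0.0702, 0.1473]
orientation: [-0.026, 1.0, -0.0, 0.0]
wrist_force: [-0.2, 0.2, -2.6]
grip_width: 0.0113
grasp_force: 58.5
```

```bash
cat >> h.py <<'E'
def held(s=None,show=False):
    from scipy.optimize import least_squares
    s=s or snap("wrist"); o,p,M=tool(); yaw=np.arctan2(-M[0,1],M[1,1])
    h=cv2.cvtColor(s["img"],cv2.COLOR_BGR2HSV).astype(int); G=(h[:,:,1]<50)&(h[:,:,2]>60)
    # rear plate edge: first row of a run of grey in columns near the plate's sides
    rear=[]
    for c in list(range(272,284))+list(range(346,357)):
        r=[i for i in range(230,310) if G[i:i+8,c].all()]
        if r: rear.append(r[0])
    rear=np.median(rear)
    nib=[]
    for c in range(306,322):
        r=[i for i in range(340,420) if not G[i:i+5,c].any()]
        if r: nib.append(r[0])
    nib=np.median(nib) if nib else np.nan
    out=[]
    for t in (.47,.5236):
        P=np.array([(-.047,0,.005),(-.003,0,.045)])
        def res(v): return proj(s,P@R.from_euler("zy",[yaw,-t]).as_matrix().T+p+R.from_euler("z",yaw).apply([v[0],0,v[1]]))[:,1]-[rear,nib]
        q=least_squares(res,[.033,0]); out.append((t,q.x.round(4)))
    print("rear",rear,"nib",nib,out); return s
E
python3 - <<'E'
from h import *
s=held(); cv2.imwrite("pics/w4.png",s["img"]); print(rel(1)); hgo(1,-.0417,.12)
E
```

```text
rear 273.0 nib 394.0 [(0.47, array([0.0295, 0.0116])), (0.5236, array([0.0267, 0.0181]))]
[-9.64181406e-02 -9.37043736e-05  1.46351160e-01]
t 18.18 at [0.5847 0.0702 0.1464] yaw 0.0513 -> tool [-0.0547  0.0001  0.0263] turn -0.0002 grip 0.0111 58.5 F [ 0.2 -0.4 -2.6]
```

Request:
drive_tool(moves=[-0.0044,0,0.05,0,-0.0044,0,0.08,0,-0.0044,0,0.088,0,-0.0044,0,0.093,0,-0.0044,0,0.097,0,-0.0044,0,0.097,0,-0.0044,0,0.097,0], force=25)

```text
t: 19.05
tool_pos: [0.5867, 0.0703, 0.0502]
orientation: [-0.026, 1.0, -0.0, -0.003]
wrist_force: [-12.7, -0.6, 4.1]
grip_width: 0.0112
grasp_force: 59.7
```

```bash
python3 -c "
from h import *
print(rel(1));hgo(1,-.090,.0512,.0)"
```

```text
[-9.43761243e-02 -2.11354926e-05  5.01627248e-02]
t 19.05 at [0.5867 0.0703 0.0502] yaw 0.0515 -> tool [-0.0044  0.     -0.0011] turn -0.0 grip 0.0112 59.7 F [-12.7  -0.6   4.1]
```

Request:
drive_tool(moves=[0,0,0,0,0,0,0,0,0.005,0,-0.01,0,0.01,0,-0.03,0,0,0,-0.06,0,-0.03,0,-0.08,0,-0.052,0,-0.08,0,-0.052,0,-0.07,0,-0.052,0,-0.07,0,-0.052,0,-0.07,0], force=60)

```text
t: 20.3
tool_pos: [0.6404, 0.073, 0.1195]
orientation: [-0.026, 1.0, 0.0, -0.001]
wrist_force: [-0.4, 0.6, -1.8]
grip_width: 0.0111
grasp_force: 58.7
```

Run:
```python
from h import *
s=held(); print(rel(1)); im=s["img"]
n=-.5*EX+[0,0,.866]
cv2.imwrite("pics/c8.png",cv2.resize(im[200:470,215:415],(600,600*270//200)[:2] if 0 else (444,600)))
```

```text
rear 275.0 nib 380.0 [(0.47, array([ 0.0367, -0.0062])), (0.5236, array([0.0335, 0.0012]))]
[-0.04030074 -0.00014777  0.11990744]
```

View pics/c8.png

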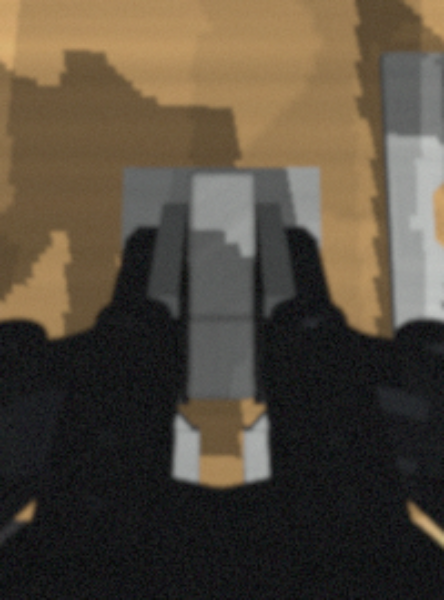

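Request:
drive_tool(moves=[0.0017,0,0.01,0,0.0017,0,0.02,0,0.0017,0,0.02,0,-0.0003,0,0.0235,0,-0.0023,0,0.027,0,-0.0043,0,0.0305,0,-0.0063,0,0.034,0,-0.0063,0,0.034,0,-0.0063,0,0.034,0])

```text
t: 21.48
tool_pos: [0.648, 0.0733, 0.0863]
orientation: [-0.026, 1.0, 0.0, -0.0]
wrist_force: [-0.4, -0.3, -1.9]
grip_width: 0.011
grasp_force: 58.7
```

```bash
python3 -c "
from h import *
print(rel(1));hgo(1,-.0577,.072,.0)"
```

```text
[-0.03308263 -0.00020348  0.08632771]
t 21.48 at [0.648  0.0733 0.0863] yaw 0.0512 -> tool [0.0246 0.0002 0.0143] turn -0.0003 grip 0.011 58.7 F [-0.4 -0.3 -1.9]
```

Same state as the first; slide down the slope, release.

Request:
drive_tool(moves=[0.006,0,0.0035,0,0.012,0,0.007,0,0.018,0,0.0105,0,0.024,0,0.014,0,0.027,0,0.0155,0,0.027,0,0.0155,0], force=40)

```text
t: 22.22
tool_pos: [0.6243, 0.072, 0.0727]
orientation: [-0.026, 1.0, 0.0, 0.004]
wrist_force: [7.3, 1.5, -1.5]
grip_width: 0.011
grasp_force: 58.8
```

Request:
drive_tool(moves=[0,0,0,0,0,0,0,0,0,0,0,0,0,0,-0.03,0,0,0,-0.08,0,0,0,-0.13,0,0.04,0,-0.17,0,0.09,0,-0.17,0,0.12,0,-0.17,0,0.12,0,-0.17,0], fingers=0.4)

```text
t: 23.48
tool_pos: [0.4996, 0.0659, 0.241]
orientation: [-0.026, 1.0, -0.0, 0.0]
wrist_force: [0.6, 0.0, 0.8]
grip_width: 0.0341
grasp_force: 0.0
```

```bash
cat >> h.py <<'E'
def hung(k,c="wrist"):
    s=snap(c); m=grey(s,80,45); up=np.array([EX[0]*.866,EX[1]*.866,.5])
    r=render(s,*(foot(k)-up*.02),YS,np.pi/6); ys,xs=np.nonzero(r); W=np.zeros(r.shape,bool); W[max(0,ys.min()-12):ys.max()+12,max(0,xs.min()-12):xs.max()+12]=1
    f=lambda v:((render(s,*(foot(k)+up*v[0]*1e-3+EY*v[1]*1e-3),YS+v[2]*.01,np.pi/6)!=m)&W).sum()/r.sum()
    b=min((minimize(f,x0,method="Nelder-Mead",options=dict(initial_simplex=np.array(x0)+np.array([[0,0,0],[4,0,0],[0,3,0],[0,0,4]]))) for x0 in ([-24,0,0],[-15,0,0],[-5,0,0])),key=lambda q:q.fun)
    print("hung",k,b.x.round(2),round(b.fun,3))
E
python3 - <<'E'
from h import *
hung(1); hung(0); go(.447,.31,.36,0)
E
```

```text
hung 1 [-25.58  -0.18  -0.  ] 0.06
hung 0 [109.67 -39.   -77.33] 0.108
t 23.57 at [0.5015 0.0657 0.2412] yaw 0.0511 -> tool [ 0.0419  0.2467 -0.1189] turn 0.0511 grip 0.0344 0.0 F [ 0.8 -0.1  0.1]
```

Request:
drive_tool(moves=[0.01,0.05,-0.06,0,0.02,0.11,-0.119,0.051,0.03,0.17,-0.119,0.051,0.042,0.23,-0.119,0.051,0.042,0.247,-0.119,0.051,0.042,0.247,-0.119,0.051,0.042,0.247,-0.119,0.051,0.042,0.247,-0.119,0.051], fingers=0.5)

```text
t: 24.58
tool_pos: [0.4472, 0.3093, 0.3595]
orientation: [0.001, 1.0, -0.0, -0.0]
wrist_force: [-0.1, 1.0, 0.0]
grip_width: 0.0426
grasp_force: 0.0
```

```bash
cat >> h.py <<'E'
def seg(a,b,n=40): t=np.linspace(0,1,n)[:,None]; return np.array(a)*(1-t)+np.array(b)*t
def rect(x0,x1,y0,y1): 
    c=[(x0,y0),(x1,y0),(x1,y1),(x0,y1)]; return np.vstack([seg(c[i],c[(i+1)%4]) for i in range(4)])
def nrmrect(): 
    return np.vstack([np.tile(v,(40,1)) for v in ((0,-1),(1,0),(0,1),(-1,0))])
BP=np.vstack([rect(.015,.047,-.032,.032),rect(-.047,-.015,-.032,.032),rect(-.07,.07,-.135,.135)]); BN=np.vstack([nrmrect()]*3)
def board(s,x,y,z,yaw=0,rng=.03,pts=None,nrm=None,ya=.15):
    from scipy.optimize import differential_evolution
    P0=BP if pts is None else pts; N0=BN if nrm is None else nrm
    g=cv2.GaussianBlur(s["img"],(0,0),1.2).astype(np.float32)
    gx=cv2.Sobel(g,cv2.CV_32F,1,0); gy=cv2.Sobel(g,cv2.CV_32F,0,1)
    def cost(v,full=False):
        c,sn=np.cos(v[2]),np.sin(v[2]); Rm=np.array([[c,-sn],[sn,c]])
        P=np.c_[P0@Rm.T+v[:2],np.full(len(P0),z)]; Q=P+np.c_[N0@Rm.T,np.zeros(len(P0))]*.002
        a=proj(s,P); d=proj(s,Q)-a; d/=np.linalg.norm(d,axis=1)[:,None]
        m=lambda G:cv2.remap(G,a[:,0].astype(np.float32)[None],a[:,1].astype(np.float32)[None],cv2.INTER_LINEAR)[0]
        e=np.abs(m(gx)*d[:,:1]+m(gy)*d[:,1:]).max(1); e=np.minimum(e,120)
        return -e.mean()
    q=differential_evolution(cost,[(x-rng,x+rng),(y-rng,y+rng),(yaw-ya,yaw+ya)],seed=3,maxiter=60,popsize=15,polish=False)
    w=minimize(cost,q.x,method="Nelder-Mead",options=dict(initial_simplex=q.x+np.array([[0,0,0],[.002,0,0],[0,.002,0],[0,0,.01]]))).x
    return w,cost(w)
def drawb(s,v,z,pts=None):
    P0=BP if pts is None else pts
    c,sn=np.cos(v[2]),np.sin(v[2]); 
    for q in proj(s,np.c_[P0@np.array([[c,-sn],[sn,c]]).T+v[:2],np.full(len(P0),z)]): cv2.circle(s["img"],(int(round(q[0])),int(round(q[1]))),0,(0,0,255),-1)
E
python3 - <<'E'
from h import *
np.set_printoptions(precision=4,suppress=True)
s=snap("wrist"); print(manip.observe()["qpos"])
v,c=board(s,.447,.31,.192); print(v,c); 
t=snap("top"); print(board(t,.447,.31,.192))
go(v[0],v[1],.19,v[2]-np.pi/2)
drawb(s,v,.192); cv2.imwrite("pics/c9.png",np.hstack([s["img"][120:320,140:500]]))
E
```

```text
[ 0.4601 -0.0275  1.5557 -0.0002  1.6137 -1.1091]
[ 0.4543  0.3142 -0.0017] -90.40397254736541
(array([0.4526, 0.3144, 0.0406]), np.float64(-65.7391324027843))
t 24.68 at [0.4471 0.3093 0.3597] yaw -0.0017 -> tool [-0.0072  0.005   0.1697] turn 1.5709 grip 0.043 0.0 F [0.6 0.1 0.4]
```

View pics/c9.png

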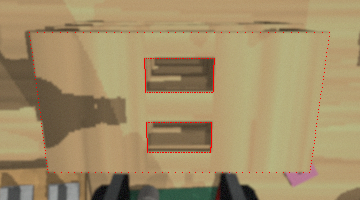

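Request:
drive_tool(moves=[-0.007,0.005,0,0.18,-0.007,0.005,0,0.36,-0.007,0.005,0,0.54,-0.007,0.005,0,0.72,-0.007,0.005,0,0.9,-0.007,0.005,0,1.08,-0.007,0.005,0,1.26,-0.007,0.005,0.02,1.44,-0.007,0.005,0.06,1.571,-0.007,0.005,0.1,1.571,-0.007,0.005,0.1,1.571,-0.007,0.005,0.1,1.571], fingers=0.55)

```text
t: 26.18
tool_pos: [0.4545, 0.3152, 0.2616]
orientation: [0.707, 0.707, 0.001, 0.0]
wrist_force: [-0.2, 0.1, -0.1]
grip_width: 0.0469
grasp_force: 0.0
```

Run:
```python
from h import *
go(.4543,.3142,.167,-.0017-np.pi/2)
```

```text
t 26.18 at [0.4545 0.3152 0.2616] yaw -1.5715 -> tool [-0.0011 -0.0003  0.0946] turn 0.001 grip 0.0469 0.0 F [-0.2  0.1 -0.1]
```

Request:
drive_tool(moves=[-0.001,0,0.04,0,-0.001,0,0.06,0,-0.001,0,0.08,0,-0.001,0,0.095,0,-0.001,0,0.095,0,-0.001,0,0.095,0], fingers=0.55)

```text
t: 26.92
tool_pos: [0.4544, 0.3147, 0.1662]
orientation: [0.707, 0.707, 0.001, 0.0]
wrist_force: [0.1, 0.3, 0.2]
grip_width: 0.0472
grasp_force: 0.0
```

Request:
drive_tool(moves=[0,0,0,0,0,0,0,0,0,0,0,0,0,0,0,0,0,0,0,0,0,0,-0.01,0,0,0,-0.04,0,0,0,-0.09,0,0,0,-0.14,0,0,0,-0.17,0,0,0,-0.17,0], fingers=0.1, force=90)

```text
t: 28.3
tool_pos: [0.4546, 0.3148, 0.3378]
orientation: [0.707, 0.707, 0.003, 0.001]
wrist_force: [-0.4, 1.2, -3.6]
grip_width: 0.0283
grasp_force: 89.3
```

Run:
```python
from h import *
# target over tray
go(.4218,-.2921,.33,-.0353-np.pi/2)
snap("wrist","w5"); snap("scene","s5")
```

```text
t 28.3 at [0.4546 0.3148 0.3378] yaw -1.5708 -> tool [-0.607  -0.0329  0.0062] turn 0.0353 grip 0.0283 89.3 F [-0.4  1.2 -3.6]
```

View pics/s5.png

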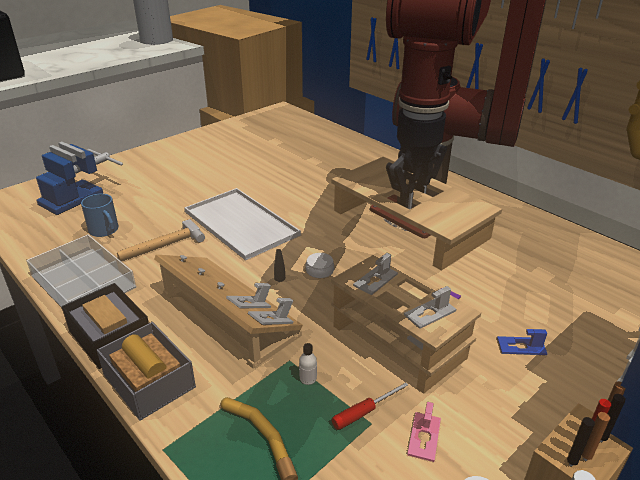

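Request:
drive_tool(moves=[-0.03,0,0,0,-0.08,-0.005,0,0,-0.13,-0.01,0,0,-0.18,-0.013,0,0,-0.23,-0.015,0,0,-0.28,-0.018,0,0,-0.33,-0.02,0,0,-0.38,-0.023,0,0.01,-0.43,-0.026,0,0.02,-0.48,-0.03,0,0.035,-0.53,-0.033,0,0.035,-0.57,-0.033,0,0.035,-0.6,-0.033,0,0.035,-0.607,-0.033,0,0.035,-0.607,-0.033,0,0.035])

```text
t: 30.28
tool_pos: [0.42, -0.2921, 0.3328]
orientation: [0.72, 0.694, 0.0, -0.002]
wrist_force: [-0.6, 0.1, -2.3]
grip_width: 0.0282
grasp_force: 89.2
```

Run:
```python
from h import *
np.set_printoptions(precision=4,suppress=True)
TP=np.vstack([rect(-.09,.09,-.155,.155)]); 
s={c:dict(img=cv2.imread(f"pics/{c}0.png")) for c in("scene","top")}
for c in s:
    t=manip.snapshot(c); t["Rm"]=R.from_quat(t["rotation"]).as_matrix(); t["img"]=s[c]["img"]
    print(c,board(t,.4218,-.2921,.015,-.035,.012,TP,nrmrect(),.06))
# board held: view in wrist
w=snap("wrist"); o,p,M=tool(); print("held board",board(w,p[0],p[1],p[2]+.0258,-.035,.02,ya=.1))
go(.4218,-.2921,.07,-.0353-np.pi/2)
```

```text
scene (array([ 0.4226, -0.2895, -0.0336]), np.float64(-116.78194904922873))
top (array([ 0.4212, -0.2921, -0.0309]), np.float64(-94.86798680561841))
held board (array([ 0.4209, -0.2913, -0.0343]), np.float64(-46.47990786660839))
t 30.43 at [ 0.4206 -0.2915  0.3343] yaw -1.6047 -> tool [-0.0008  0.0013  0.2643] turn 0.0014 grip 0.028 89.2 F [-0.7  1.1 -3.6]
```

Request:
drive_tool(moves=[0.001,0.001,0.05,0,0.001,0.001,0.1,0,0.001,0.001,0.15,0,0.001,0.001,0.2,0,0.001,0.001,0.24,0,0.001,0.001,0.27,0,0.001,0.001,0.275,0,0.001,0.001,0.275,0,0.001,0.001,0.275,0])

```text
t: 31.55
tool_pos: [0.4228, -0.2926, 0.0618]
orientation: [0.719, 0.695, 0.0, 0.002]
wrist_force: [0.2, 0.1, -2.2]
grip_width: 0.0282
grasp_force: 89.3
```

Run:
```python
from h import *
go(.4218,-.2907,.0422,-.0325-np.pi/2)
```

```text
t 31.55 at [ 0.4228 -0.2926  0.0618] yaw -1.6055 -> tool [ 0.0019 -0.0011  0.0196] turn -0.0022 grip 0.0282 89.3 F [ 0.2  0.1 -2.2]
```

Request:
drive_tool(moves=[0.002,-0.001,0.008,-0.002,0.002,-0.001,0.014,-0.002,0.002,-0.001,0.018,-0.002,0.002,-0.001,0.0205,-0.002,0.002,-0.001,0.0205,-0.002])

```text
t: 32.17
tool_pos: [0.4203, -0.2894, 0.0422]
orientation: [0.719, 0.695, -0.0, -0.001]
wrist_force: [-12.5, 11.7, 28.9]
grip_width: 0.0285
grasp_force: 93.0
```

Run:
```python
from h import *
go(.4218,-.2907,.0422,-.0325-np.pi/2)
```

```text
t 32.17 at [ 0.4203 -0.2894  0.0422] yaw -1.6035 -> tool [-0.0012  0.0015  0.    ] turn -0.0002 grip 0.0285 93.0 F [-12.5  11.7  28.9]
```

Request:
drive_tool(moves=[0,0,-0.001,0,0,0,-0.001,0,0,0,-0.001,0], fingers=0.5)

```text
t: 32.55
tool_pos: [0.4207, -0.2898, 0.0401]
orientation: [0.719, 0.695, 0.0, -0.0]
wrist_force: [0.6, -0.8, -0.9]
grip_width: 0.0426
grasp_force: 0.0
```

Request:
drive_tool(moves=[0,0,-0.03,0,0,0,-0.08,0,0,0,-0.13,0,0,0,-0.18,0,0,0,-0.23,0,0,0,-0.25,0,0,0,-0.25,0], fingers=0.5)

```text
t: 33.42
tool_pos: [0.4215, -0.2905, 0.2921]
orientation: [0.719, 0.695, 0.0, 0.002]
wrist_force: [0.3, -0.3, -0.1]
grip_width: 0.0424
grasp_force: 0.0
```

Run:
```python
from h import *
np.set_printoptions(precision=4,suppress=True)
w=snap("wrist","w6"); print("board",board(w,.421,-.29,.068,-.0325,.03))
print("tray",board(w,.4218,-.2907,.015,-.0325,.012,rect(-.09,.09,-.155,.155),nrmrect(),.06))
go(.447,.31,.33,0)
```

```text
board (array([ 0.4204, -0.2896, -0.0311]), np.float64(-91.09730280320194))
tray (array([ 0.4208, -0.2896, -0.035 ]), np.float64(-88.07883775515359))
t 33.48 at [ 0.4208 -0.2898  0.2901] yaw -1.6038 -> tool [ 0.6003  0.0065 -0.0401] turn -1.6038 grip 0.0429 0.0 F [-0.6 -0.4 -0.8]
```

Request:
drive_tool(moves=[0.05,0,-0.03,-0.1,0.1,0,-0.04,-0.25,0.15,0,-0.04,-0.4,0.2,0,-0.04,-0.55,0.25,0,-0.04,-0.7,0.3,0,-0.04,-0.85,0.35,0,-0.04,-1.0,0.4,0,-0.04,-1.15,0.45,0,-0.04,-1.3,0.5,0.003,-0.04,-1.45,0.55,0.006,-0.04,-1.55,0.6,0.006,-0.04,-1.604,0.6,0.006,-0.04,-1.604,0.6,0.006,-0.04,-1.604,0.6,0.006,-0.04,-1.604], fingers=0.6)

```text
t: 35.35
tool_pos: [0.4464, 0.3086, 0.3296]
orientation: [0.001, 1.0, -0.0, -0.0]
wrist_force: [0.8, 0.5, 0.2]
grip_width: 0.0515
grasp_force: 0.0
```

Run:
```python
from h import *
s=snap("wrist","w7"); m=grey(s,60,45)
for y in (.385,.244): print(fit(s,m,.45,y,.128).round(4))
pick(.45,.385,.128)
```

```text
[ 0.4538  0.3844 -0.1596  0.1052]
[0.4561 0.2445 0.1196 0.0601]
hanger [ 0.4541  0.3846 -0.1556  0.1055]
t 35.45 at [0.4467 0.3087 0.3302] yaw -0.0016 -> tool [0.0184 0.08   0.1887] turn 0.154 grip 0.0511 0.0 F [ 0.2 -0.2 -0.2]
```

Request:
drive_tool(moves=[0.018,0.05,0.03,0.154,0.018,0.08,0.08,0.154,0.018,0.08,0.13,0.154,0.018,0.08,0.17,0.154,0.018,0.08,0.1885,0.154,0.018,0.08,0.1885,0.154,0.018,0.08,0.1885,0.154], fingers=0.6)

```text
t: 36.33
tool_pos: [0.4298, 0.3904, 0.1441]
orientation: [0.077, 0.997, 0.001, 0.001]
wrist_force: [0.1, -0.2, 1.0]
grip_width: 0.0512
grasp_force: 0.0
```

Request:
drive_tool(moves=[0,0,0,0,0,0,0,0,0,0,0,0,0,0,0,0,0,0,0,0,0,0,-0.01,0,0,0,-0.04,0,0,0,-0.08,0,0,0,-0.13,0,0,0,-0.15,0,0,0,-0.15,0], fingers=0, force=50)

```text
t: 37.7
tool_pos: [0.4289, 0.3902, 0.2928]
orientation: [0.077, 0.997, 0.001, 0.001]
wrist_force: [0.1, -0.5, -2.5]
grip_width: 0.0111
grasp_force: 49.9
```

```bash
python3 -c "
from h import *
hgo(2,-.093,.1,.0)"
```

```text
t 37.7 at [0.4289 0.3902 0.2928] yaw -0.1537 -> tool [-0.2202 -0.3605  0.1926] turn -0.2052 grip 0.0111 49.9 F [ 0.1 -0.5 -2.5]
```

Request:
drive_tool(moves=[-0.03,-0.04,0,0,-0.06,-0.09,0.0,-0.1,-0.09,-0.14,0.0,-0.205,-0.12,-0.2,0,-0.205,-0.15,-0.25,0,-0.205,-0.18,-0.3,0,-0.205,-0.22,-0.36,0.02,-0.205,-0.22,-0.3605,0.07,-0.205,-0.22,-0.3605,0.12,-0.205,-0.22,-0.3605,0.17,-0.205,-0.22,-0.3605,0.1926,-0.205,-0.22,-0.3605,0.1926,-0.205,-0.22,-0.3605,0.1926,-0.205])

```text
t: 39.33
tool_pos: [0.5905, -0.0001, 0.099]
orientation: [-0.026, 1.0, 0.0, -0.0]
wrist_force: [0.5, 0.1, -2.4]
grip_width: 0.0112
grasp_force: 49.9
```

```bash
python3 -c "
from h import *
print(rel(2));hgo(2,-.0915,.0495,.0)"
```

```text
[-0.09429239 -0.00058406  0.09901093]
t 39.33 at [ 5.905e-01 -1.000e-04  9.900e-02] yaw 0.0513 -> tool [-0.0028  0.0006  0.0495] turn -0.0002 grip 0.0112 49.9 F [ 0.5  0.1 -2.4]
```

Request:
drive_tool(moves=[-0.001,0.0005,0.01,0,-0.001,0.0005,0.018,0,-0.001,0.0005,0.025,0,-0.001,0.0005,0.031,0,-0.001,0.0005,0.037,0,-0.001,0.0005,0.043,0,-0.001,0.0005,0.047,0,-0.001,0.0005,0.05,0,-0.001,0.0005,0.05,0,-0.001,0.0005,0.05,0], force=25)

```text
t: 40.58
tool_pos: [0.5896, -0.0002, 0.0492]
orientation: [-0.026, 1.0, -0.0, -0.002]
wrist_force: [-10.2, -1.7, 4.1]
grip_width: 0.0115
grasp_force: 57.1
```

```bash
python3 -c "
from h import *
print(rel(2));hgo(2,-.0915,.0495,.0)"
```

```text
[-0.0951491  -0.00055814  0.04917289]
t 40.58 at [ 5.896e-01 -2.000e-04  4.920e-02] yaw 0.0511 -> tool [-0.0036  0.0006 -0.0003] turn -0.0004 grip 0.0115 57.1 F [-10.2  -1.7   4.1]
```

Request:
drive_tool(moves=[0,0,0,0,0,0,0,0,0.005,0,-0.01,0,0.01,0,-0.03,0,0,0,-0.06,0,-0.03,0,-0.08,0,-0.053,0,-0.08,0,-0.053,0,-0.07,0,-0.053,0,-0.07,0,-0.053,0,-0.07,0], force=60)

```text
t: 41.82
tool_pos: [0.6432, 0.0032, 0.1184]
orientation: [-0.026, 1.0, 0.0, -0.001]
wrist_force: [0.1, 0.0, -2.7]
grip_width: 0.0109
grasp_force: 58.5
```

Run:
```python
from h import *
s=held(); print(rel(2)); cv2.imwrite("pics/w8.png",s["img"])
```

```text
rear 279.0 nib 385.0 [(0.47, array([ 0.039 , -0.0059])), (0.5236, array([0.0358, 0.0013]))]
[-4.10358472e-02 -7.10297517e-05  1.18781191e-01]
```

Request:
drive_tool(moves=[0.0033,0,0.01,0,0.0033,0,0.019,0,0.0033,0,0.019,0,0.0013,0,0.0225,0,-0.0007,0,0.026,0,-0.0027,0,0.0295,0,-0.0047,0,0.0328,0,-0.0047,0,0.0328,0,-0.0047,0,0.0328,0])

```text
t: 43.0
tool_pos: [0.6492, 0.0033, 0.0864]
orientation: [-0.026, 1.0, -0.0, -0.0]
wrist_force: [-0.4, -0.3, -2.1]
grip_width: 0.0116
grasp_force: 58.5
```

```bash
python3 -c "
from h import *
print(rel(2));hgo(2,-.0577,.072,.0)"
```

```text
[-0.03541784 -0.00014353  0.08642158]
t 43.0 at [0.6492 0.0033 0.0864] yaw 0.0513 -> tool [0.0223 0.0001 0.0144] turn -0.0002 grip 0.0116 58.5 F [-0.4 -0.3 -2.1]
```

Request:
drive_tool(moves=[0.006,0,0.0035,0,0.012,0,0.007,0,0.018,0,0.0105,0,0.024,0,0.014,0,0.027,0,0.0155,0,0.027,0,0.0155,0], force=40)

```text
t: 43.75
tool_pos: [0.6256, 0.002, 0.0728]
orientation: [-0.026, 1.0, -0.0, 0.004]
wrist_force: [8.3, 1.7, -2.1]
grip_width: 0.0114
grasp_force: 58.5
```

Request:
drive_tool(moves=[0,0,0,0,0,0,0,0,0,0,0,0,0,0,-0.03,0,0,0,-0.08,0,0,0,-0.13,0,0.04,0,-0.17,0,0.09,0,-0.17,0,0.12,0,-0.17,0,0.12,0,-0.17,0], fingers=0.4)

```text
t: 45.0
tool_pos: [0.5009, -0.0042, 0.2411]
orientation: [-0.025, 1.0, -0.0, 0.0]
wrist_force: [-0.3, 0.5, 0.9]
grip_width: 0.0341
grasp_force: 0.0
```

Run:
```python
from h import *
hung(2); hung(1); go(.447,.26,.33,0)
```

```text
hung 2 [-25.24  -0.29  -0.17] 0.057
hung 1 [109.67 -39.   -77.33] 0.093
t 45.1 at [ 0.5028 -0.0043  0.2412] yaw 0.0509 -> tool [ 0.0422  0.2668 -0.0889] turn 0.0509 grip 0.034 0.0 F [-0.4  0.2  0.7]
```

Good. Next: the -y hanger on board1.

Request:
drive_tool(moves=[0.01,0.05,-0.06,0,0.02,0.11,-0.089,0.051,0.03,0.17,-0.089,0.051,0.042,0.23,-0.089,0.051,0.042,0.267,-0.089,0.051,0.042,0.267,-0.089,0.051,0.042,0.267,-0.089,0.051,0.042,0.267,-0.089,0.051], fingers=0.6)

```text
t: 46.1
tool_pos: [0.4474, 0.2594, 0.3297]
orientation: [0.001, 1.0, -0.0, -0.0]
wrist_force: [-0.9, -0.2, 0.6]
grip_width: 0.0512
grasp_force: 0.0
```

Run:
```python
from h import *
pick(.456,.2445,.128,.12,"w9")
```

```text
hanger [0.456  0.2444 0.1094 0.0549]
t 46.15 at [0.4474 0.2593 0.3298] yaw -0.0017 -> tool [ 0.0171 -0.0177  0.1883] turn -0.111 grip 0.0513 0.0 F [-0.2 -0.1  1. ]
```

Request:
drive_tool(moves=[0.017,-0.018,0.03,-0.111,0.017,-0.018,0.08,-0.111,0.017,-0.018,0.13,-0.111,0.017,-0.018,0.17,-0.111,0.017,-0.018,0.188,-0.111,0.017,-0.018,0.188,-0.111,0.017,-0.018,0.188,-0.111], fingers=0.6)

```text
t: 47.02
tool_pos: [0.4313, 0.2426, 0.1439]
orientation: [-0.055, 0.998, 0.0, 0.001]
wrist_force: [-0.1, -0.4, 0.0]
grip_width: 0.0512
grasp_force: 0.0
```

Request:
drive_tool(moves=[0,0,0,0,0,0,0,0,0,0,0,0,0,0,0,0,0,0,0,0,0,0,-0.01,0,0,0,-0.04,0,0,0,-0.08,0,0,0,-0.13,0,0,0,-0.15,0,0,0,-0.15,0], fingers=0, force=50)

```text
t: 48.4
tool_pos: [0.4305, 0.2427, 0.2938]
orientation: [-0.056, 0.998, 0.001, 0.002]
wrist_force: [0.9, -0.0, -2.4]
grip_width: 0.0113
grasp_force: 49.5
```

```bash
python3 -c "
from h import *
hgo(3,-.093,.1,.0)"
```

```text
t 48.4 at [0.4305 0.2427 0.2938] yaw 0.1113 -> tool [-0.1285 -0.3286  0.194 ] turn 0.0598 grip 0.0113 49.5 F [ 0.9 -0.  -2.4]
```

Request:
drive_tool(moves=[-0.03,-0.04,0,0,-0.05,-0.09,0.0,0.06,-0.07,-0.14,0.0,0.06,-0.09,-0.2,0,0.06,-0.11,-0.25,0,0.06,-0.1285,-0.3,0,0.06,-0.1285,-0.3286,0.02,0.06,-0.1285,-0.3286,0.07,0.06,-0.1285,-0.3286,0.12,0.06,-0.1285,-0.3286,0.17,0.06,-0.1285,-0.3286,0.194,0.06,-0.1285,-0.3286,0.194,0.06,-0.1285,-0.3286,0.194,0.06])

```text
t: 50.02
tool_pos: [0.5942, -0.0701, 0.0983]
orientation: [-0.026, 1.0, -0.0, 0.0]
wrist_force: [-0.6, -0.7, -2.0]
grip_width: 0.0113
grasp_force: 49.5
```

```bash
python3 -c "
from h import *
print(rel(3));hgo(3,-.095,.0492,.0)"
```

```text
[-0.0942065  -0.00060185  0.09826373]
t 50.02 at [ 0.5942 -0.0701  0.0983] yaw 0.0512 -> tool [0.0008 0.0006 0.0491] turn -0.0003 grip 0.0113 49.5 F [-0.6 -0.7 -2. ]
```

Request:
drive_tool(moves=[-0.001,0.0005,0.01,0,-0.001,0.0005,0.018,0,-0.001,0.0005,0.025,0,-0.001,0.0005,0.031,0,-0.001,0.0005,0.037,0,-0.001,0.0005,0.043,0,-0.001,0.0005,0.047,0,-0.001,0.0005,0.0495,0,-0.001,0.0005,0.0495,0,-0.001,0.0005,0.0495,0], force=25)

```text
t: 51.28
tool_pos: [0.5932, -0.0701, 0.0486]
orientation: [-0.026, 1.0, -0.0, -0.002]
wrist_force: [-9.6, -3.0, 4.2]
grip_width: 0.0119
grasp_force: 56.5
```

Request:
drive_tool(moves=[0,0,0,0,0,0,0,0,0.005,0,-0.01,0,0.01,0,-0.03,0,0,0,-0.06,0,-0.03,0,-0.08,0,-0.053,0,-0.08,0,-0.053,0,-0.07,0,-0.053,0,-0.07,0,-0.053,0,-0.07,0], force=60)

```text
t: 52.52
tool_pos: [0.6465, -0.0666, 0.1175]
orientation: [-0.026, 1.0, 0.0, -0.001]
wrist_force: [0.3, -0.2, -1.8]
grip_width: 0.0114
grasp_force: 58.5
```

Run:
```python
from h import *
s=held(); print(rel(3)); cv2.imwrite("pics/w10.png",s["img"])
```

```text
rear 279.0 nib 385.0 [(0.47, array([ 0.039 , -0.0059])), (0.5236, array([0.0358, 0.0013]))]
[-4.13482996e-02  3.20630105e-05  1.17922289e-01]
```

Request:
drive_tool(moves=[0.003,0,0.01,0,0.003,0,0.0185,0,0.003,0,0.0185,0,0.001,0,0.022,0,-0.001,0,0.0255,0,-0.003,0,0.029,0,-0.005,0,0.032,0,-0.005,0,0.032,0,-0.005,0,0.032,0])

```text
t: 53.7
tool_pos: [0.6529, -0.0665, 0.0864]
orientation: [-0.026, 1.0, -0.0, -0.0]
wrist_force: [0.6, 0.3, -1.5]
grip_width: 0.0113
grasp_force: 58.5
```

```bash
python3 -c "
from h import *
print(rel(3));hgo(3,-.0577,.072,.0)"
```

```text
[-3.53722277e-02 -7.50462210e-05  8.64152860e-02]
t 53.7 at [ 0.6529 -0.0665  0.0864] yaw 0.0512 -> tool [0.0223 0.0001 0.0144] turn -0.0003 grip 0.0113 58.5 F [ 0.6  0.3 -1.5]
```

Request:
drive_tool(moves=[0.006,0,0.0035,0,0.012,0,0.007,0,0.018,0,0.0105,0,0.024,0,0.014,0,0.027,0,0.0155,0,0.027,0,0.0155,0], force=40)

```text
t: 54.45
tool_pos: [0.6292, -0.0679, 0.0725]
orientation: [-0.026, 1.0, -0.0, 0.004]
wrist_force: [10.0, 0.7, -4.3]
grip_width: 0.011
grasp_force: 58.2
```

Request:
drive_tool(moves=[0,0,0,0,0,0,0,0,0,0,0,0,0,0,-0.03,0,0,0,-0.08,0,0,0,-0.13,0,0.04,0,-0.17,0,0.09,0,-0.17,0,0.12,0,-0.17,0,0.12,0,-0.17,0], fingers=0.4)

```text
t: 55.7
tool_pos: [0.5046, -0.0741, 0.2412]
orientation: [-0.025, 1.0, -0.0, 0.0]
wrist_force: [0.6, 0.2, -0.5]
grip_width: 0.0341
grasp_force: 0.0
```

Run:
```python
from h import *
hung(3); go(.454,.314,.30,0)
```

```text
hung 3 [-25.11  -0.33  -0.14] 0.057
t 55.75 at [ 0.5058 -0.0741  0.2413] yaw 0.0506 -> tool [ 0.032   0.3902 -0.0588] turn 0.0506 grip 0.0344 0.0 F [ 0.6 -0.5  0.7]
```

Now board1.

Request:
drive_tool(moves=[0.01,0.05,-0.05,0,0.02,0.1,-0.059,0.051,0.03,0.15,-0.059,0.051,0.032,0.2,-0.059,0.051,0.032,0.25,-0.059,0.051,0.032,0.3,-0.059,0.051,0.032,0.35,-0.059,0.051,0.032,0.39,-0.059,0.051,0.032,0.39,-0.059,0.051,0.032,0.39,-0.059,0.051,0.032,0.39,-0.059,0.051], fingers=0.55)

```text
t: 57.12
tool_pos: [0.4546, 0.3129, 0.2998]
orientation: [0.001, 1.0, -0.0, -0.0]
wrist_force: [0.7, -0.6, -0.4]
grip_width: 0.047
grasp_force: 0.0
```

Run:
```python
from h import *
np.set_printoptions(precision=4,suppress=True)
s=snap("wrist","w11"); v,c=board(s,.454,.314,.128,0,.04); print(v,c)
go(v[0],v[1],.2,v[2]-np.pi/2)
```

```text
[0.4507 0.315  0.0062] -85.73670362290262
t 57.17 at [0.4546 0.3129 0.2999] yaw -0.0012 -> tool [0.0039 0.0021 0.0999] turn 1.5634 grip 0.047 0.0 F [-0.3 -0.1 -0.3]
```

Request:
drive_tool(moves=[0.004,0.002,0,0.18,0.004,0.002,0,0.36,0.004,0.002,0,0.54,0.004,0.002,0,0.72,0.004,0.002,0,0.9,0.004,0.002,0,1.08,0.004,0.002,0,1.26,0.004,0.002,0.02,1.44,0.004,0.002,0.06,1.563,0.004,0.002,0.1,1.563,0.004,0.002,0.1,1.563,0.004,0.002,0.1,1.563], fingers=0.55)

```text
t: 58.68
tool_pos: [0.4512, 0.3157, 0.2017]
orientation: [0.705, 0.71, 0.001, 0.0]
wrist_force: [-0.4, 0.9, 0.6]
grip_width: 0.0467
grasp_force: 0.0
```

Run:
```python
from h import *
go(.4507,.315,.103,.0062-np.pi/2)
```

```text
t 58.67 at [0.4512 0.3157 0.2017] yaw -1.5635 -> tool [-0.0008 -0.0007  0.0987] turn 0.0011 grip 0.0467 0.0 F [-0.4  0.9  0.6]
```

Request:
drive_tool(moves=[-0.001,-0.0005,0.04,0,-0.001,-0.0005,0.07,0,-0.001,-0.0005,0.09,0,-0.001,-0.0005,0.099,0,-0.001,-0.0005,0.099,0,-0.001,-0.0005,0.099,0], fingers=0.55)

```text
t: 59.42
tool_pos: [0.4508, 0.3154, 0.1026]
orientation: [0.704, 0.71, 0.001, 0.0]
wrist_force: [0.2, 0.3, 0.1]
grip_width: 0.0469
grasp_force: 0.0
```

Request:
drive_tool(moves=[0,0,0,0,0,0,0,0,0,0,0,0,0,0,0,0,0,0,0,0,0,0,-0.01,0,0,0,-0.04,0,0,0,-0.09,0,0,0,-0.14,0,0,0,-0.19,0,0,0,-0.22,0,0,0,-0.22,0], fingers=0.1, force=90)

```text
t: 60.92
tool_pos: [0.4507, 0.3154, 0.324]
orientation: [0.704, 0.71, 0.003, 0.001]
wrist_force: [0.4, -0.5, -2.9]
grip_width: 0.0284
grasp_force: 89.4
```

Run:
```python
from h import *
go(.4204,-.2896,.32,-.031-np.pi/2)
```

```text
t 60.92 at [0.4507 0.3154 0.324 ] yaw -1.5627 -> tool [-0.6047 -0.0352  0.0023] turn 0.0391 grip 0.0284 89.4 F [ 0.4 -0.5 -2.9]
```

Request:
drive_tool(moves=[-0.03,0,0,0,-0.08,-0.005,0,0,-0.13,-0.01,0,0,-0.18,-0.013,0,0,-0.23,-0.015,0,0,-0.28,-0.018,0,0,-0.33,-0.02,0,0,-0.38,-0.023,0,0.01,-0.43,-0.026,0,0.02,-0.48,-0.03,0,0.039,-0.53,-0.035,0,0.039,-0.57,-0.035,0,0.039,-0.6,-0.035,0,0.039,-0.605,-0.035,0,0.039,-0.605,-0.035,0,0.039,-0.605,-0.035,0.04,0.039,-0.605,-0.035,0.09,0.039,-0.605,-0.035,0.14,0.039,-0.605,-0.035,0.17,0.039,-0.605,-0.035,0.17,0.039])

```text
t: 63.42
tool_pos: [0.4178, -0.2874, 0.1478]
orientation: [0.717, 0.697, -0.0, -0.003]
wrist_force: [0.1, -1.7, -2.3]
grip_width: 0.0282
grasp_force: 89.4
```

Run:
```python
from h import *
np.set_printoptions(precision=4,suppress=True)
w=snap("wrist","w12"); o,p,M=tool(); print("held board",board(w,p[0],p[1],p[2]+.0254,-.033,.01,ya=.06))
go(.4204,-.2896,.1066,-.031-np.pi/2)
```

```text
held board (array([ 0.4187, -0.2866, -0.0268]), np.float64(-37.78809997264896))
t 63.48 at [ 0.4191 -0.2889  0.1502] yaw -1.6006 -> tool [-0.0008  0.0014  0.0436] turn 0.0012 grip 0.0282 89.4 F [-0.3  0.3 -2.3]
```

Request:
drive_tool(moves=[-0.001,0.0015,0.015,0.001,-0.001,0.0015,0.03,0.001,-0.001,0.0015,0.033,0.001,-0.001,0.0015,0.033,0.001,-0.001,0.0015,0.033,0.001,-0.001,0.0015,0.033,0.001])

```text
t: 64.22
tool_pos: [0.4212, -0.2918, 0.1184]
orientation: [0.718, 0.696, 0.0, 0.0]
wrist_force: [-0.6, -0.1, -1.9]
grip_width: 0.0281
grasp_force: 89.4
```

Run:
```python
from h import *
go(.4204,-.2896,.1066,-.031-np.pi/2)
```

```text
t 64.22 at [ 0.4212 -0.2918  0.1184] yaw -1.6029 -> tool [ 0.0022 -0.0009  0.0118] turn -0.0011 grip 0.0281 89.4 F [-0.6 -0.1 -1.9]
```

Request:
drive_tool(moves=[0.002,-0.001,0.004,-0.001,0.002,-0.001,0.008,-0.001,0.002,-0.001,0.011,-0.001,0.002,-0.001,0.0125,-0.001,0.002,-0.001,0.0125,-0.001])

```text
t: 64.85
tool_pos: [0.4198, -0.2892, 0.1064]
orientation: [0.718, 0.696, -0.0, -0.001]
wrist_force: [-5.1, 5.1, 7.6]
grip_width: 0.0282
grasp_force: 90.6
```

Request:
drive_tool(moves=[0.002,0,0,0,0.002,0,0,0,0.002,0,0,0], fingers=0.5)

```text
t: 65.22
tool_pos: [0.4202, -0.2876, 0.1055]
orientation: [0.718, 0.696, 0.0, 0.0]
wrist_force: [0.6, -0.1, 0.0]
grip_width: 0.0426
grasp_force: 0.0
```

Request:
drive_tool(moves=[0,0,-0.03,0,0,0,-0.08,0,0,0,-0.13,0,0,0,-0.18,0,0,0,-0.21,0,0,0,-0.21,0,0,0,-0.21,0], fingers=0.5)

```text
t: 66.1
tool_pos: [0.4197, -0.2872, 0.3141]
orientation: [0.718, 0.696, -0.0, -0.001]
wrist_force: [-0.2, 0.1, -0.3]
grip_width: 0.0427
grasp_force: 0.0
```

Run:
```python
from h import *
np.set_printoptions(precision=4,suppress=True)
w=snap("wrist","w13"); print("board",board(w,.421,-.29,.132,-.0325,.03))
print("tray",board(w,.4218,-.2907,.015,-.0325,.012,rect(-.09,.09,-.155,.155),nrmrect(),.06))
go(.447,.31,.30,0)
```

```text
board (array([ 0.4199, -0.2888, -0.0324]), np.float64(-85.37767503387121))
tray (array([ 0.4147, -0.2887, -0.0321]), np.float64(-25.490323687801546))
t 66.15 at [ 0.4195 -0.2869  0.3135] yaw -1.6018 -> tool [0.5975 0.009  0.0146] turn -1.6018 grip 0.0425 0.0 F [-0.1  0.   0.1]
```

Request:
drive_tool(moves=[0.05,0,0,-0.1,0.1,0,0,-0.25,0.15,0,0,-0.4,0.2,0,0,-0.55,0.25,0,0,-0.7,0.3,0,0,-0.85,0.35,0,0,-1.0,0.4,0,0,-1.15,0.45,0,0,-1.3,0.5,0.003,0,-1.45,0.55,0.006,0,-1.55,0.598,0.006,0.01,-1.602,0.598,0.009,0.015,-1.602,0.598,0.009,0.015,-1.602,0.598,0.009,0.015,-1.602], fingers=0.6)

```text
t: 68.03
tool_pos: [0.4477, 0.3089, 0.3001]
orientation: [0.001, 1.0, -0.0, -0.0]
wrist_force: [0.1, 0.5, -0.0]
grip_width: 0.0513
grasp_force: 0.0
```

Run:
```python
from h import *
np.set_printoptions(precision=4,suppress=True)
s=snap("wrist","w14"); m=grey(s,60,45)
for y in (.385,.244): print(fit(s,m,.452,y,.064).round(4))
v,c=board(s,.454,.314,.064,0,.04); print(v,c)
for d in manip.search_frame("wrist","hanger0"): print(np.round(d["extent"]),round(d["score"],2))
```

```text
[ 0.4405  0.3872 -0.0669  0.1009]
[0.452 0.244 0.    1.   ]
[ 0.4497  0.3151 -0.0069] -80.79344943093332
[173. 324. 209. 359.] 0.98
[426. 264. 475. 326.] 0.88
[357. 155. 411. 238.] 0.81
[434.   0. 535.  86.] 0.81
[277.   1. 330.  97.] 0.8
[ 58. 331. 108. 404.] 0.74
[356. 264. 387. 364.] 0.72
[  0. 328.  54. 408.] 0.6
```

View pics/w14.png

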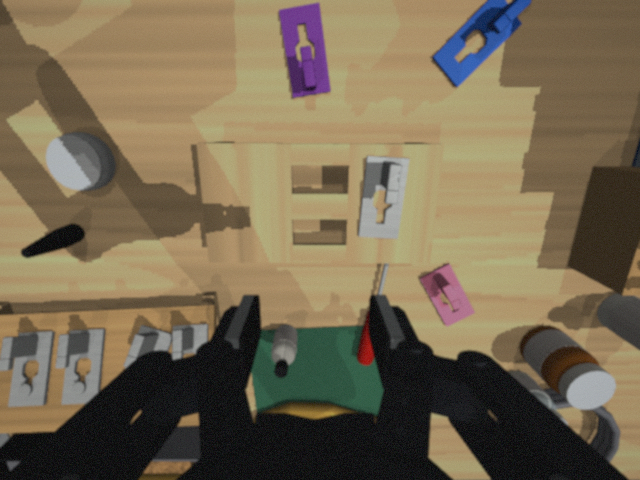

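Run:
```python
from h import *
go(.4405-.0259,.3872+.0017,.0775,-.0669)
```

```text
t 68.12 at [0.4479 0.3091 0.3008] yaw -0.0015 -> tool [0.0336 0.0798 0.2233] turn 0.0654 grip 0.0506 0.0 F [-0.3 -0.2 -0.5]
```

Request:
drive_tool(moves=[0.033,0.05,0.05,0.065,0.033,0.08,0.1,0.065,0.033,0.08,0.15,0.065,0.033,0.08,0.19,0.065,0.033,0.08,0.215,0.065,0.033,0.08,0.223,0.065,0.033,0.08,0.223,0.065,0.033,0.08,0.223,0.065], fingers=0.6)

```text
t: 69.12
tool_pos: [0.4158, 0.3905, 0.0792]
orientation: [0.033, 0.999, 0.001, 0.001]
wrist_force: [0.7, -0.3, -0.0]
grip_width: 0.0512
grasp_force: 0.0
```

Request:
drive_tool(moves=[0,0,0,0,0,0,0,0,0,0,0,0,0,0,0,0,0,0,0,0,0,0,-0.01,0,0,0,-0.04,0,0,0,-0.09,0,0,0,-0.14,0,0,0,-0.19,0,0,0,-0.22,0,0,0,-0.22,0], fingers=0, force=50)

```text
t: 70.62
tool_pos: [0.4156, 0.3908, 0.3004]
orientation: [0.032, 0.999, 0.002, 0.002]
wrist_force: [0.8, 0.5, -2.5]
grip_width: 0.0114
grasp_force: 49.7
```

```bash
python3 -c "
from h import *
hgo(4,-.094,.1,.0)"
```

```text
t 70.62 at [0.4156 0.3908 0.3004] yaw -0.0646 -> tool [-0.2153 -0.518   0.1995] turn -0.1161 grip 0.0114 49.7 F [ 0.8  0.5 -2.5]
```

Request:
drive_tool(moves=[-0.02,-0.04,0,0,-0.04,-0.09,0.0,-0.06,-0.06,-0.14,0.0,-0.116,-0.08,-0.19,0,-0.116,-0.1,-0.24,0,-0.116,-0.12,-0.29,0,-0.116,-0.14,-0.34,0,-0.116,-0.16,-0.39,0,-0.116,-0.18,-0.44,0,-0.116,-0.2,-0.49,0,-0.116,-0.215,-0.518,0.02,-0.116,-0.215,-0.518,0.07,-0.116,-0.215,-0.518,0.12,-0.116,-0.215,-0.518,0.17,-0.116,-0.215,-0.518,0.199,-0.116,-0.215,-0.518,0.199,-0.116,-0.215,-0.518,0.199,-0.116])

```text
t: 72.75
tool_pos: [0.5957, -0.1408, 0.0986]
orientation: [-0.026, 1.0, 0.0, -0.0]
wrist_force: [1.0, -0.1, -1.9]
grip_width: 0.0111
grasp_force: 49.7
```

```bash
python3 -c "
from h import *
print(rel(4));hgo(4,-.095,.0492,.0)"
```

```text
[-0.09633338 -0.00137103  0.098592  ]
t 72.75 at [ 0.5957 -0.1408  0.0986] yaw 0.0513 -> tool [-0.0013  0.0014  0.0494] turn -0.0002 grip 0.0111 49.7 F [ 1.  -0.1 -1.9]
```

Request:
drive_tool(moves=[-0.002,0.001,0.01,0,-0.002,0.0012,0.018,0,-0.002,0.0012,0.025,0,-0.002,0.0012,0.031,0,-0.002,0.0012,0.037,0,-0.002,0.0012,0.043,0,-0.002,0.0012,0.047,0,-0.002,0.0012,0.0497,0,-0.002,0.0012,0.0497,0,-0.002,0.0012,0.0497,0], force=25)

```text
t: 74.0
tool_pos: [0.5959, -0.1404, 0.049]
orientation: [-0.025, 1.0, -0.0, -0.002]
wrist_force: [-10.4, -2.7, 4.8]
grip_width: 0.0114
grasp_force: 55.9
```

Request:
drive_tool(moves=[0,0,0,0,0,0,0,0,0.005,0,-0.01,0,0.01,0,-0.03,0,0,0,-0.06,0,-0.03,0,-0.08,0,-0.053,0,-0.08,0,-0.053,0,-0.07,0,-0.053,0,-0.07,0,-0.053,0,-0.07,0], force=60)

```text
t: 75.25
tool_pos: [0.6493, -0.1367, 0.1182]
orientation: [-0.025, 1.0, 0.0, -0.001]
wrist_force: [-0.4, -0.2, -2.0]
grip_width: 0.0111
grasp_force: 58.5
```

Run:
```python
from h import *
s=held(); print(rel(4)); cv2.imwrite("pics/w15.png",s["img"])
```

```text
rear 279.0 nib 387.0 [(0.47, array([ 0.038 , -0.0036])), (0.5236, array([0.0349, 0.0035]))]
[-0.04224658 -0.00013587  0.11847285]
```

Request:
drive_tool(moves=[0.0016,0,0.01,0,0.0016,0,0.019,0,0.0016,0,0.019,0,-0.0004,0,0.0225,0,-0.0024,0,0.026,0,-0.0044,0,0.0295,0,-0.0062,0,0.0325,0,-0.0062,0,0.0325,0,-0.0062,0,0.0325,0])

```text
t: 76.42
tool_pos: [0.6567, -0.1365, 0.0863]
orientation: [-0.026, 1.0, -0.0, 0.0]
wrist_force: [0.9, -0.3, -2.1]
grip_width: 0.0113
grasp_force: 58.5
```

```bash
python3 -c "
from h import *
print(rel(4));hgo(4,-.0577,.072,.0)"
```

```text
[-0.03518443 -0.00021821  0.08627341]
t 76.42 at [ 0.6567 -0.1365  0.0863] yaw 0.0512 -> tool [0.0225 0.0002 0.0143] turn -0.0003 grip 0.0113 58.5 F [ 0.9 -0.3 -2.1]
```

Request:
drive_tool(moves=[0.006,0,0.0035,0,0.012,0,0.007,0,0.018,0,0.0105,0,0.024,0,0.014,0,0.027,0,0.0155,0,0.027,0,0.0155,0], force=40)

```text
t: 77.18
tool_pos: [0.6331, -0.138, 0.0726]
orientation: [-0.026, 1.0, -0.001, 0.004]
wrist_force: [9.6, 1.8, -2.9]
grip_width: 0.0108
grasp_force: 58.5
```

Request:
drive_tool(moves=[0,0,0,0,0,0,0,0,0,0,0,0,0,0,-0.03,0,0,0,-0.08,0,0,0,-0.13,0,0.04,0.05,-0.17,0,0.08,0.1,-0.2,0,0.1,0.15,-0.2,0,0.1,0.18,-0.2,0,0.1,0.18,-0.2,0,0.1,0.18,-0.2,0], fingers=0.4)

```text
t: 78.68
tool_pos: [0.5207, 0.0363, 0.2706]
orientation: [-0.026, 1.0, -0.0, 0.0]
wrist_force: [0.3, -0.0, -0.3]
grip_width: 0.0341
grasp_force: 0.0
```

Run:
```python
from h import *
np.set_printoptions(precision=4,suppress=True)
for k in range(5): hung(k)
s=snap("wrist","w16"); m=grey(s,80,45); k=1
up=np.array([EX[0]*.866,EX[1]*.866,.5]); from scipy.optimize import differential_evolution
W=np.zeros(m.shape,bool)
q=proj(s,np.array([foot(1)+up*a+EY*b for a in(-.11,.06) for b in (-.045,.045)])); lo=np.maximum(q.min(0),0).astype(int); hi=q.max(0).astype(int); W[lo[1]:hi[1],lo[0]:hi[0]]=1
# in-plane pose on slope: rotation about panel normal by w
B=np.c_[up,EY,np.cross(up,EY)]
def ren(v):
    C=foot(1)+up*v[0]+EY*v[1]; Rw=B@R.from_euler("z",v[2]).as_matrix(); T=lambda P:P@Rw.T+C
    r=np.zeros(m.shape,np.uint8); hull(r,s,T(box(-.047,.045,-.023,.023,0,.005))); hull(r,s,T(box(-.043,-.017,-.006,.006,.005,.045))); return r
f=lambda v:((ren(v)!=m)&W).sum()/3000
b=differential_evolution(f,[(-.06,.02),(-.03,.03),(-.9,.9)],seed=1,maxiter=60,popsize=12,polish=False); print("stud1 hanger",b.x,b.fun)
cv2.imwrite("pics/c16.png",cv2.resize(s["img"][lo[1]-20:hi[1]+20,max(0,lo[0]-90):hi[0]+90],None,fx=2.5,fy=2.5)[:600,:800])
```

```text
hung 0 [-26.15  -0.07  -1.15] 0.526
hung 1 [-23.84  10.99 -34.26] 0.455
hung 2 [-25.71  -0.26   2.53] 0.448
hung 3 [-26.93   0.01  -0.39] 0.404
hung 4 [-26.    -0.98  -0.6 ] 0.31
stud1 hanger [-0.0242  0.0103 -0.3553] 0.576
```

View pics/c16.png

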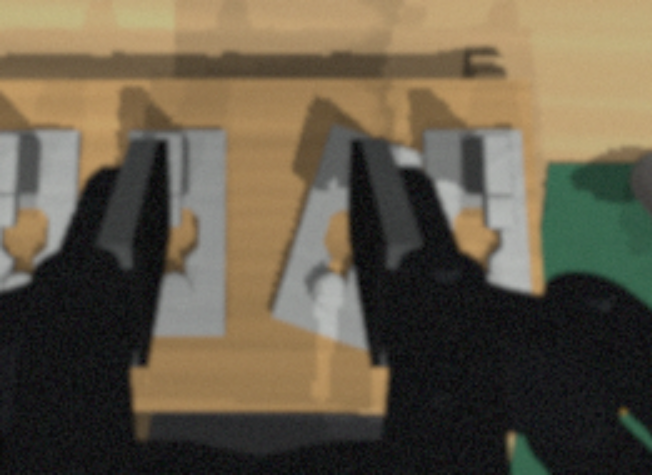

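Run:
```python
from h import *
d=np.array([.6243,.072,.0727])-foot(1); hz=d@EX; print(hz)
p=foot(1)+EX*(hz+.0026)+EY*.021; go(p[0],p[1],.076,YS-.34); go(p[0],p[1],.2,YS-.34)
```

```text
-0.05678652056881937
t 78.97 at [0.5208 0.0359 0.2704] yaw 0.0498 -> tool [-0.1079  0.0522  0.1943] turn 0.3383 grip 0.0344 0.0 F [-0.2 -0.2 -0.7]
t 78.97 at [0.5208 0.0359 0.2704] yaw 0.0498 -> tool [-0.1078  0.0522  0.0703] turn 0.3383 grip 0.0344 0.0 F [-0.2 -0.2 -0.7]
```

Request:
drive_tool(moves=[-0.05,0.025,0.0,0.17,-0.108,0.052,0.03,0.338,-0.108,0.052,0.07,0.338,-0.108,0.052,0.1,0.338,-0.108,0.052,0.13,0.338,-0.108,0.052,0.15,0.338,-0.108,0.052,0.15,0.338], fingers=0.4)

```text
t: 79.85
tool_pos: [0.6246, 0.0938, 0.1187]
orientation: [0.143, 0.99, -0.0, -0.002]
wrist_force: [-0.4, -0.7, 0.7]
grip_width: 0.0342
grasp_force: 0.0
```

Run:
```python
from h import *
np.set_printoptions(precision=4,suppress=True)
s=snap("wrist","w17"); G=grey(s,60,45)
up=np.array([EX[0]*.866,EX[1]*.866,.5]); n=np.cross(up,EY); 
B=np.c_[up,EY,n]
# where does the predicted prong top fall, and grey run at that row
w=-.35; C=foot(1)-up*.024+EY*.0107; Rw=B@R.from_euler("z",w).as_matrix()
for P in ((-.043,0,.045),(-.03,.006,.045),(-.03,-.006,.045),(-.017,0,.045)):
    print(P,proj(s,Rw@np.array(P)+C)[0])
h=cv2.cvtColor(s["img"],cv2.COLOR_BGR2HSV)
q=proj(s,Rw@np.array((-.03,0,.045))+C)[0].astype(int)
for dr in(-20,-8,0): print(q[1]+dr,"".join("g" if G[q[1]+dr,c] else("k" if h[q[1]+dr,c,2]<45 else".") for c in range(q[0]-60,q[0]+60,2)))
print(rel(1)); print(manip.observe()["wrist_force"])
```

```text
(-0.043, 0, 0.045) [305.8292 245.6323]
(-0.03, 0.006, 0.045) [315.6309 270.3478]
(-0.03, -0.006, 0.045) [293.3491 269.5059]
(-0.017, 0, 0.045) [302.9826 294.8408]
249 ..........................gggggggggg..................gggggg
261 ....................ggggggggggggggggggggggggggggggggggg.gggg
269 ....................ggggggggggggggggggggggggggggggggggg...gg
[-0.0542  0.0215  0.1205]
[ 0.3682 -0.5052  0.2783]
```

Request:
drive_tool(moves=[0,-0.003,0.02,0,0,-0.003,0.035,0,0,-0.003,0.044,0,0,-0.003,0.044,0,0,-0.003,0.044,0])

```text
t: 80.53
tool_pos: [0.6253, 0.0914, 0.0771]
orientation: [0.143, 0.99, 0.0, 0.0]
wrist_force: [0.6, 0.5, -0.4]
grip_width: 0.0346
grasp_force: 0.0
```

Request:
drive_tool(moves=[0,0,0,0,0,0,0,0,0,0,0,0,0,0,0,0], fingers=0, force=25)

```text
t: 81.03
tool_pos: [0.6253, 0.0922, 0.0788]
orientation: [0.143, 0.99, 0.001, 0.0]
wrist_force: [-5.7, 1.4, 8.5]
grip_width: 0.0127
grasp_force: 24.0
```

Run:
```python
from h import *
print(rel(1)); hgo(1,-.0568,.0727)
```

```text
[-0.05473886  0.01981202  0.07877307]
t 81.03 at [0.6253 0.0922 0.0788] yaw -0.2869 -> tool [-0.0046 -0.0194  0.006 ] turn -0.3384 grip 0.0127 24.0 F [-5.7  1.4  8.5]
```

Request:
drive_tool(moves=[0,-0.003,0,-0.06,0,-0.006,0.001,-0.11,-0.001,-0.01,0.001,-0.17,-0.002,-0.013,0.002,-0.23,-0.003,-0.016,0.003,-0.29,-0.004,-0.019,0.004,-0.338,-0.004,-0.02,0.004,-0.345,-0.004,-0.02,0.004,-0.345])

```text
t: 82.02
tool_pos: [0.624, 0.0725, 0.075]
orientation: [-0.029, 1.0, 0.001, 0.001]
wrist_force: [-4.7, 5.6, 9.1]
grip_width: 0.0115
grasp_force: 25.3
```

Request:
drive_tool(moves=[0.004,0,0.002,0,0.005,0,0.003,0,0.005,0,0.003,0])

```text
t: 82.4
tool_pos: [0.6235, 0.0722, 0.0747]
orientation: [-0.029, 1.0, 0.001, 0.006]
wrist_force: [5.0, 5.2, 10.7]
grip_width: 0.0116
grasp_force: 25.5
```

Run:
```python
from h import *
print(rel(1)); hgo(1,-.0568,.0727)
```

```text
[-5.75957332e-02 -7.56440514e-05  7.46901771e-02]
t 82.4 at [0.6235 0.0722 0.0747] yaw 0.0585 -> tool [-0.0008  0.0001  0.002 ] turn 0.007 grip 0.0116 25.5 F [ 5.   5.2 10.7]
```

Straight and at the slot end. Release, back off, verify all.

Request:
drive_tool(moves=[-0.002,0,-0.002,0.003,-0.002,0,-0.002,0.003,-0.002,0,-0.002,0.003,0,0,-0.03,0,0,0,-0.08,0,0,0,-0.13,0,0.04,0,-0.17,0,0.09,0,-0.17,0,0.12,0,-0.17,0,0.12,0,-0.17,0], fingers=0.4)

```text
t: 83.65
tool_pos: [0.4967, 0.0637, 0.2394]
orientation: [-0.029, 1.0, -0.0, -0.0]
wrist_force: [0.9, -0.3, 0.7]
grip_width: 0.0345
grasp_force: 0.0
```

Run:
```python
from h import *
hung(1)
for k in range(5): hung(k,"top")
go(.4497,.3151,.26,0)
```

```text
hung 1 [-24.76   0.     0.54] 0.068
hung 0 [-27.13  -2.37   0.74] 0.684
hung 1 [-25.18  -1.43  -0.54] 0.893
hung 2 [-26.4   -1.5    2.18] 0.954
hung 3 [-26.39  -1.47  -1.9 ] 0.636
hung 4 [-27.01  -2.15   3.93] 0.559
t 83.95 at [0.499  0.0637 0.2394] yaw 0.0581 -> tool [ 0.0346  0.2539 -0.0206] turn 0.0581 grip 0.034 0.0 F [ 0.2 -0.4 -0.7]
```

Request:
drive_tool(moves=[0.01,0.05,-0.02,0,0.02,0.1,-0.02,0.058,0.035,0.15,-0.02,0.058,0.035,0.2,-0.02,0.058,0.035,0.254,-0.02,0.058,0.035,0.254,-0.02,0.058,0.035,0.254,-0.02,0.058,0.035,0.254,-0.02,0.058], fingers=0.55)

```text
t: 84.95
tool_pos: [0.449, 0.3143, 0.2595]
orientation: [0.001, 1.0, -0.0, -0.0]
wrist_force: [-0.2, -0.0, -1.2]
grip_width: 0.0468
grasp_force: 0.0
```

Run:
```python
from h import *
np.set_printoptions(precision=4,suppress=True)
s=snap("wrist","w18"); v,c=board(s,.4497,.3151,.064,0,.04); print(v,c)
go(v[0],v[1],.16,v[2]-np.pi/2)
```

```text
[ 0.4498  0.315  -0.0078] -79.51216595909592
t 85.0 at [0.4491 0.3142 0.2596] yaw -0.0015 -> tool [-0.0008  0.0009  0.0996] turn 1.5771 grip 0.047 0.0 F [-0.5 -0.7  0.4]
```

Request:
drive_tool(moves=[-0.001,0.001,0,0.18,-0.001,0.001,0,0.36,-0.001,0.001,0,0.54,-0.001,0.001,0,0.72,-0.001,0.001,0,0.9,-0.001,0.001,0,1.08,-0.001,0.001,0,1.26,-0.001,0.001,0.02,1.44,-0.001,0.001,0.06,1.577,-0.001,0.001,0.1,1.577,-0.001,0.001,0.1,1.577,-0.001,0.001,0.1,1.577], fingers=0.55)

```text
t: 86.5
tool_pos: [0.4507, 0.3161, 0.1614]
orientation: [0.71, 0.705, 0.001, 0.0]
wrist_force: [-0.1, -1.1, 0.4]
grip_width: 0.047
grasp_force: 0.0
```

Run:
```python
from h import *
go(.4498,.315,.0386,-.0078-np.pi/2)
```

```text
t 86.5 at [0.4507 0.3161 0.1614] yaw -1.5777 -> tool [-0.0012 -0.0011  0.1228] turn 0.0009 grip 0.047 0.0 F [-0.1 -1.1  0.4]
```

Request:
drive_tool(moves=[-0.001,-0.001,0.04,0,-0.001,-0.001,0.08,0,-0.001,-0.001,0.105,0,-0.001,-0.001,0.118,0,-0.001,-0.001,0.123,0,-0.001,-0.001,0.123,0,-0.001,-0.001,0.123,0], fingers=0.55)

```text
t: 87.38
tool_pos: [0.4496, 0.3158, 0.038]
orientation: [0.709, 0.705, 0.001, 0.0]
wrist_force: [0.3, 0.6, -0.2]
grip_width: 0.047
grasp_force: 0.0
```

Request:
drive_tool(moves=[0,0,0,0,0,0,0,0,0,0,0,0,0,0,0,0,0,0,0,0,0,0,-0.01,0,0,0,-0.04,0,0,0,-0.09,0,0,0,-0.14,0,0,0,-0.19,0,0,0,-0.24,0,0,0,-0.28,0,0,0,-0.28,0,0,0,-0.28,0], fingers=0.1, force=90)

```text
t: 89.12
tool_pos: [0.4479, 0.3149, 0.315]
orientation: [0.709, 0.705, -0.001, -0.0]
wrist_force: [0.0, -0.3, -2.4]
grip_width: 0.0281
grasp_force: 89.4
```

Run:
```python
from h import *
go(.4202,-.2893,.32,-.032-np.pi/2)
```

```text
t 89.12 at [0.4479 0.3149 0.315 ] yaw -1.5768 -> tool [-0.6043 -0.024  -0.0043] turn 0.026 grip 0.0281 89.4 F [ 0.  -0.3 -2.4]
```

Request:
drive_tool(moves=[-0.03,0,0,0,-0.08,-0.005,0,0,-0.13,-0.01,0,0,-0.18,-0.013,0,0,-0.23,-0.015,0,0,-0.28,-0.018,0,0,-0.33,-0.02,0,0,-0.38,-0.023,0,0.01,-0.43,-0.024,0,0.02,-0.48,-0.024,0,0.026,-0.53,-0.024,0,0.026,-0.57,-0.024,0,0.026,-0.6,-0.024,0,0.026,-0.604,-0.024,0,0.026,-0.604,-0.024,0,0.026,-0.604,-0.024,0.04,0.026,-0.604,-0.024,0.08,0.026,-0.604,-0.024,0.115,0.026,-0.604,-0.024,0.115,0.026,-0.604,-0.024,0.115,0.026])

```text
t: 91.62
tool_pos: [0.4217, -0.2884, 0.2031]
orientation: [0.718, 0.696, 0.0, 0.001]
wrist_force: [-0.4, -1.2, -2.0]
grip_width: 0.0281
grasp_force: 89.4
```

Run:
```python
from h import *
go(.4202,-.2893,.1704,-.032-np.pi/2)
```

```text
t 91.62 at [ 0.4217 -0.2884  0.2031] yaw -1.6018 -> tool [-0.0009 -0.0015  0.0327] turn 0.0009 grip 0.0281 89.4 F [-0.4 -1.2 -2. ]
```

Request:
drive_tool(moves=[-0.001,-0.001,0.01,0.001,-0.001,-0.001,0.02,0.001,-0.001,-0.001,0.024,0.001,-0.001,-0.001,0.024,0.001,-0.001,-0.001,0.024,0.001])

```text
t: 92.25
tool_pos: [0.4201, -0.2897, 0.1779]
orientation: [0.719, 0.695, 0.0, 0.0]
wrist_force: [-0.4, 0.3, -2.0]
grip_width: 0.0279
grasp_force: 89.5
```

Run:
```python
from h import *
go(.4202,-.2893,.1704,-.032-np.pi/2)
```

```text
t 92.25 at [ 0.4201 -0.2897  0.1779] yaw -1.6039 -> tool [0.0004 0.0001 0.0075] turn -0.0011 grip 0.0279 89.5 F [-0.4  0.3 -2. ]
```

Request:
drive_tool(moves=[0,0,0.003,-0.001,0,0,0.006,-0.001,0,0,0.008,-0.001,0,0,0.008,-0.001])

```text
t: 92.75
tool_pos: [0.42, -0.2895, 0.1699]
orientation: [0.718, 0.696, -0.0, -0.0]
wrist_force: [-0.9, 1.0, -0.1]
grip_width: 0.0283
grasp_force: 89.7
```

Request:
drive_tool(moves=[0,0,0,0,0,0,0,0,0,0,0,0], fingers=0.5)

```text
t: 93.12
tool_pos: [0.4201, -0.2897, 0.1699]
orientation: [0.718, 0.696, 0.0, 0.0]
wrist_force: [-0.4, 0.1, 0.0]
grip_width: 0.0429
grasp_force: 0.0
```

Request:
drive_tool(moves=[0,0,-0.03,0,0,0,-0.08,0,0,0,-0.13,0,0,0,-0.17,0,0,0,-0.18,0,0,0,-0.18,0,0,0,-0.18,0], fingers=0.5)

```text
t: 94.0
tool_pos: [0.4194, -0.289, 0.3475]
orientation: [0.718, 0.696, -0.0, -0.002]
wrist_force: [0.1, 0.1, -0.0]
grip_width: 0.0428
grasp_force: 0.0
```

Run:
```python
from h import *
np.set_printoptions(precision=4,suppress=True)
w=snap("wrist","w19"); print("board",board(w,.42,-.289,.196,-.032,.03))
for c in("top","scene"): print(c,[hung(k,c) for k in range(5)], [board(snap(c),.42,-.289,.196,-.032,.02)])
go(.5,.03,.3,YS)
```

```text
board (array([ 0.42  , -0.2901, -0.0328]), np.float64(-86.4831092449014))
hung 0 [-24.43  -0.76  -1.91] 0.437
hung 1 [-25.38  -0.72  -1.72] 0.822
hung 2 [-25.96  -1.56   3.99] 0.823
hung 3 [-26.86  -2.02  -3.5 ] 0.752
hung 4 [-27.01  -2.15   3.93] 0.618
top [None, None, None, None, None] [(array([ 0.4205, -0.2932, -0.0021]), np.float64(-69.05934394494732))]
hung 0 [-27.13  -1.22   3.68] 0.947
hung 1 [-29.34  -3.08   6.92] 1.44
hung 2 [-29.64  -4.36   5.75] 1.669
hung 3 [-29.8   -4.61   9.09] 1.692
hung 4 [-32.19  -4.58   9.26] 1.166
scene [None, None, None, None, None] [(array([ 0.4184, -0.2921, -0.0354]), np.float64(-95.39757001447923))]
t 94.65 at [ 0.42   -0.2895  0.3498] yaw -1.6028 -> tool [0.3219 0.0697 0.0498] turn -1.6543 grip 0.0425 0.0 F [0.5 0.3 0.2]
```

Request:
drive_tool(moves=[0.05,0.01,0,-0.15,0.1,0.02,0,-0.32,0.15,0.03,0,-0.49,0.2,0.04,0,-0.66,0.25,0.05,0,-0.83,0.3,0.07,0,-1.0,0.322,0.11,0,-1.17,0.322,0.11,0,-1.34,0.322,0.11,0,-1.51,0.322,0.11,0,-1.654,0.322,0.11,0,-1.654,0.322,0.11,0,-1.654,0.322,0.11,0,-1.654])

```text
t: 96.28
tool_pos: [0.5402, 0.0287, 0.3498]
orientation: [-0.025, 1.0, -0.0, 0.0]
wrist_force: [0.2, 0.8, -0.4]
grip_width: 0.0424
grasp_force: 0.0
```

Run:
```python
from h import *
s=snap("wrist","w20"); m=grey(s,60,45); up=np.array([EX[0]*.866,EX[1]*.866,.5])
r=sum(render(s,*(foot(k)-up*.025),YS,np.pi/6) for k in range(5))>0
for k in range(5):
    a=render(s,*(foot(k)-up*.025),YS,np.pi/6)>0; print(k,"pred covered by grey",(m[a]>0).mean().round(3),a.sum(),"px rows",np.nonzero(a)[0].min(),np.nonzero(a)[0].max())
for k in range(5): hung(k)
```

```text
0 pred covered by grey 0.832 2149 px rows 248 318
1 pred covered by grey 0.922 2129 px rows 248 319
2 pred covered by grey 0.948 2110 px rows 249 319
3 pred covered by grey 0.819 2170 px rows 249 319
4 pred covered by grey 0.914 2227 px rows 249 319
hung 0 [-24.92   0.52  -0.93] 0.234
hung 1 [-26.54   0.04  -1.39] 0.105
hung 2 [-25.55   0.15  -0.04] 0.066
hung 3 [-26.64  -0.17   0.16] 0.248
hung 4 [-25.67  -0.66  -1.43] 0.111
```

All five hangers sit straight with the stud at the slot end, and the pile is square in the tray, so I'm handing in.

```bash
python3 -c "
from rig import manip
print(manip.hand_in())"
```

```text
the job is handed in; nothing more can be done
None
```

I handed the job in at about 96 s of the 208 s allowed: all five hangers are on studs 0–4 with the stud at the slot end, including the one on stud 1, which I found knocked crooked and straightened. The three empty boards are piled feet down in the tray, within about 1 mm of its centre and square with it; hand-in returned no verdict.

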